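# Load the printer's toner tray and lock it

### The job

Draw the printer's cartridge tray fully out and seat every toner cartridge on the bench flat in a lane of it, rib up: the wide one in the wide lane, narrow ones in narrow lanes, one to a lane. Then slide the loaded tray fully home and turn both lock knobs on the deck clockwise to their end stops. Leave the other things on the bench where they are.

Things in the scene. Friction and masses are not known exactly. Their poses are not given: they have to be found in the camera images.
- printer: white desktop printer, fixed to the bench, 320 wide (y), 300 deep (x), 195 high at the back. Origin: at bench level, in the middle of its front face; x points into the printer. From the front face a deck 115 high runs back 110, then the main housing rises to 195. Under the deck is the opening for the tray, 250 wide and 90 high.
- tray (a joint): how far the white cartridge tray is drawn out, m: 0 = fully home, 0.150 = fully out at its stop (then all lanes lie clear in front of the printer). It slides along the printer's x, on captive runners, with about 3 N of friction.
- tray_handle (a point): middle of the top edge of the tray's black handle, about 90 above the bench. The handle is an upright plate 80 wide (y), 12 thick (x), its top 36 free to grip; it stands 60 in front of the tray's front wall (from plate centre), carried by two low arms at 36 either side of the middle.
- lane0 (a point): floor centre of the WIDE lane of the tray, leftmost (+y): 64 wide (y) and 138 long (x). Axes as the printer's. Lane dividers are 6 thick, rounded, and stand 17 above the lane floor; the tray's front and back walls stand 34 above it. The floor is 10 above the bench.
- lane1 (a point): floor centre of the first narrow lane, next to the wide one: 48 wide, 138 long.
- lane2 (a point): floor centre of the second narrow lane: 48 wide, 138 long.
- lane3 (a point): floor centre of the third narrow lane, rightmost (-y): 48 wide, 138 long.
- knob_left (a joint): left (+y) lock knob on the deck, rad: turns clockwise seen from above from 0 (open) to its end stop at 2.4 (locked); stays where it is left. Its bar grip lies along the printer's x at 0.
- knob_left_grip (a point): point on the left knob's vertical axis at the height to grip it; the knob is 44 across, on the deck 36 behind the front face and 85 left of the middle. Take the bar grip's direction from the joint value.
- knob_right (a joint): right (-y) lock knob, as the left one: 0 open, 2.4 locked, clockwise seen from above.
- knob_right_grip (a point): as knob_left_grip, 85 right of the middle.
- toner_wide: plain black plastic cartridge 130 long (own x) x 58 wide (y), body 34 high, with one upright grip rib on top, centred, 60 long (x) x 12 thick (y), its top 62 above the underside (28 of it free above the body). Origin: centre of the underside; z up. It may go in either way round (yaw or yaw + pi). The one wide cartridge; fits only the wide lane. 350 g. May be absent.
- toner_a: plain black plastic cartridge 130 long (own x) x 42 wide (y), body 34 high, with one upright grip rib on top, centred, 60 long (x) x 12 thick (y), its top 62 above the underside (28 of it free above the body). Origin: centre of the underside; z up. It may go in either way round (yaw or yaw + pi). A narrow cartridge; belongs in any narrow lane. 350 g. May be absent.
- toner_b: plain black plastic cartridge 130 long (own x) x 42 wide (y), body 34 high, with one upright grip rib on top, centred, 60 long (x) x 12 thick (y), its top 62 above the underside (28 of it free above the body). Origin: centre of the underside; z up. It may go in either way round (yaw or yaw + pi). A narrow cartridge; belongs in any narrow lane. 350 g. May be absent.
- toner_c: plain black plastic cartridge 130 long (own x) x 42 wide (y), body 34 high, with one upright grip rib on top, centred, 60 long (x) x 12 thick (y), its top 62 above the underside (28 of it free above the body). Origin: centre of the underside; z up. It may go in either way round (yaw or yaw + pi). A narrow cartridge; belongs in any narrow lane. 350 g. May be absent.
- mug: white mug, 80 across, 95 high; origin: centre of its underside. Leave alone.
- glue: white glue bottle, 72 across, 150 high; origin: centre of its underside. Leave alone.
- stapler: stapler, 160 x 45 x 48; origin: centre of its underside. Leave alone.
- tape_dispenser: tape dispenser, 150 x 60 x 82; origin: centre of its underside. Leave alone.
- clip_tray: clear paper-clip tray, 110 x 80 x 30; origin: centre of its underside. Leave alone.
Not all that is in view belongs to the job. What is shaped like the toner_wide but blue is not meant. Leave any orange look-alike of the toner_a alone.

How it is judged:
On the way, in this order (a step that is already met when the one before it is completed fails the run):
1. the tray is drawn fully out (value of joint tray above 0.14 m), for 0.2 s.
2. every cartridge is seated in a lane of its width, the tray still out (distance between toner_wide and lane0 below 0.01 m and angle between the x axis of toner_wide and the x axis of lane0, either way round below 0.12 rad and angle between each of toner_wide, toner_a, toner_b, toner_c's own z axis and vertical below 0.08 rad and ((distance between toner_a and lane1 below 0.01 m and angle between the x axis of toner_a and the x axis of lane1, either way round below 0.12 rad) or (distance between toner_a and lane2 below 0.01 m and angle between the x axis of toner_a and the x axis of lane2, either way round below 0.12 rad) or (distance between toner_a and lane3 below 0.01 m and angle between the x axis of toner_a and the x axis of lane3, either way round below 0.12 rad)) and ((distance between toner_b and lane1 below 0.01 m and angle between the x axis of toner_b and the x axis of lane1, either way round below 0.12 rad) or (distance between toner_b and lane2 below 0.01 m and angle between the x axis of toner_b and the x axis of lane2, either way round below 0.12 rad) or (distance between toner_b and lane3 below 0.01 m and angle between the x axis of toner_b and the x axis of lane3, either way round below 0.12 rad)) and ((distance between toner_c and lane1 below 0.01 m and angle between the x axis of toner_c and the x axis of lane1, either way round below 0.12 rad) or (distance between toner_c and lane2 below 0.01 m and angle between the x axis of toner_c and the x axis of lane2, either way round below 0.12 rad) or (distance between toner_c and lane3 below 0.01 m and angle between the x axis of toner_c and the x axis of lane3, either way round below 0.12 rad)) and value of joint tray above 0.1 m), for 0.2 s.
3. the loaded tray is fully home (distance between toner_wide and lane0 below 0.01 m and angle between the x axis of toner_wide and the x axis of lane0, either way round below 0.12 rad and angle between each of toner_wide, toner_a, toner_b, toner_c's own z axis and vertical below 0.08 rad and ((distance between toner_a and lane1 below 0.01 m and angle between the x axis of toner_a and the x axis of lane1, either way round below 0.12 rad) or (distance between toner_a and lane2 below 0.01 m and angle between the x axis of toner_a and the x axis of lane2, either way round below 0.12 rad) or (distance between toner_a and lane3 below 0.01 m and angle between the x axis of toner_a and the x axis of lane3, either way round below 0.12 rad)) and ((distance between toner_b and lane1 below 0.01 m and angle between the x axis of toner_b and the x axis of lane1, either way round below 0.12 rad) or (distance between toner_b and lane2 below 0.01 m and angle between the x axis of toner_b and the x axis of lane2, either way round below 0.12 rad) or (distance between toner_b and lane3 below 0.01 m and angle between the x axis of toner_b and the x axis of lane3, either way round below 0.12 rad)) and ((distance between toner_c and lane1 below 0.01 m and angle between the x axis of toner_c and the x axis of lane1, either way round below 0.12 rad) or (distance between toner_c and lane2 below 0.01 m and angle between the x axis of toner_c and the x axis of lane2, either way round below 0.12 rad) or (distance between toner_c and lane3 below 0.01 m and angle between the x axis of toner_c and the x axis of lane3, either way round below 0.12 rad)) and value of joint tray below 0.008 m), for 0.2 s.
4. both lock knobs are at their end stops, the tray home (value of joint each of knob_left, knob_right above 2.2 rad and value of joint tray below 0.008 m), for 0.2 s.
At the end, for the whole second after the job is handed in: every cartridge present is seated in a lane of its width (origin within 10 mm of the lane's floor centre, along the lane within 0.12 rad, level within 0.08 rad) and at rest, the tray is home (within 8 mm), and both knobs are turned past 2.2 rad (stop at 2.4) (all of step 4 and distance between toner_wide and lane0 below 0.01 m and angle between the x axis of toner_wide and the x axis of lane0, either way round below 0.12 rad and angle between each of toner_wide, toner_a, toner_b, toner_c's own z axis and vertical below 0.08 rad and ((distance between toner_a and lane1 below 0.01 m and angle between the x axis of toner_a and the x axis of lane1, either way round below 0.12 rad) or (distance between toner_a and lane2 below 0.01 m and angle between the x axis of toner_a and the x axis of lane2, either way round below 0.12 rad) or (distance between toner_a and lane3 below 0.01 m and angle between the x axis of toner_a and the x axis of lane3, either way round below 0.12 rad)) and ((distance between toner_b and lane1 below 0.01 m and angle between the x axis of toner_b and the x axis of lane1, either way round below 0.12 rad) or (distance between toner_b and lane2 below 0.01 m and angle between the x axis of toner_b and the x axis of lane2, either way round below 0.12 rad) or (distance between toner_b and lane3 below 0.01 m and angle between the x axis of toner_b and the x axis of lane3, either way round below 0.12 rad)) and ((distance between toner_c and lane1 below 0.01 m and angle between the x axis of toner_c and the x axis of lane1, either way round below 0.12 rad) or (distance between toner_c and lane2 below 0.01 m and angle between the x axis of toner_c and the x axis of lane2, either way round below 0.12 rad) or (distance between toner_c and lane3 below 0.01 m and angle between the x axis of toner_c and the x axis of lane3, either way round below 0.12 rad)) and linear speed of each of toner_wide, toner_a, toner_b, toner_c below 0.02 m/s); the robot touches nothing.
It fails at once if a bystander is shifted by more than 60 mm (distance of any of mug, glue, stapler, tape_dispenser, clip_tray from where it was at the start of the episode above 0.06 m).
Of toner_wide, toner_a, toner_b, toner_c only 2 to 4 are there at a start; the rules pass over those that are not, and their reading is None.
At some moment in a run one of toner_wide, toner_a, toner_b, toner_c may be knocked a few centimetres aside while the robot is not near it.
Once in a run the grip may slacken for a moment while it holds something.
It also fails if it takes over 210 s, if anything falls off the work surface, if the arm or the gripper's body presses on something with over 40 N, if the wrist force passes 120 N, or if a joint passes its speed limit or range.

### The arm

A 7-joint arm with a two-finger parallel gripper is mounted at the origin on the work surface. World frame = base frame: x ahead of the robot, y to its left, z up, the work surface at z = 0. Lengths are in m, angles in rad, forces in N, time in s.
With the tool pointing down it reaches from about 0.35 to 0.9 m from the base axis. Payload 7.2 kg.
Tool frame: the origin (TCP) lies at the centre of the arm's flange, where the gripper is bolted on; the fingertips stand 173 mm ahead of it and the grasp point (between the pads) lies 155 mm ahead of it; z points along the fingers, x is the direction in which the jaws open and shut, and the axes are right-handed (so a half turn about z gives the same grasp; the last joint's range is limited). The gripper opens to 85 mm and grips with 20 to 120 N. Pads are 22 mm wide; open, the fingers measure 114 mm over their backs; the gripper's body (76 mm by 85 mm) begins 54 mm behind the grasp point. The pads swing forward as they close: fully open they stand 13 mm farther back than shut.
Start: joints at [-1.296, 0.411, -0.013, 1.596, 0.006, 1.134, -0.082], TCP at [0.21, 0.589, 0.405] pointing down, gripper open.
Joint ranges: [-2.95, 2.95], [-0.29, 1.99], [-1.47, 1.44], [0.14, 2.54], [-1.03, 4.17], [0.13, 1.85], [-2.86, 2.86]. Speed limits (rad/s): [2.39, 2.39, 3.01, 3.01, 3.14, 3.14, 3.14].

### API

Orientations are given as a unit quaternion [x, y, z, w].
In Python, from workcell import env gives the robot as it stands.
- The arm moves only by the tool step_arm, never from a script. Its argument "steps" is a list of rows, each an object with "grip": the gripper's target within -1 to 1 (fully open at 1, half-way at 0, shut at -1); "linear": the shift along the tool's x, y, z in cm, a list of three; "yaw": the turn about the tool's z in degrees. A call has 1 to 20 rows; each row shifts and turns the commanded pose from where the row before left it, along the tool's axes as they then stand; what a row does not reach is not made up. A row lasts 1/10 s, in which the tool goes at most 50 mm and 8.59 degrees, less where a joint would pass 70% of its speed; a pose out of reach is approached as far as the arm can. A call is refused whole if a number of a shift passes 5 or a number of a turn 8.59, either way. A call with a gripper value outside its range is refused whole. The fingers move at their own pace and stop on an object; "force" is the grip in N (left out, the last holds). Time passes only in rows, so rows that do not move let the fingers close. It gives the time, the measured TCP pose, the force and the opening at its end, in the units of the state.
- env.observe(): the state, without advancing time (a new reading comes with each control period).
- env.grab_frame(name): name is "scene" or "top" or "wrist"; returns a dict with "pixels" (400x640x3 uint8, blue, green, red), "mtx" (3x3 intrinsics, pixels), "extrinsics" (4x4, takes a point from camera to world coordinates); the wrist camera has in their place "tool_from_camera" (4x4, takes a point from camera to tool coordinates, whose origin is the TCP and whose axes are the tool frame's). Camera axes: x right, y down, z forward; pixel columns grow to the right and rows downward; lengths in m; the calibration is good to about 2 mm. A picture is of the moment at which its call begins: read the wrist's pose just before it. There is no depth.
- env.close_job(): hands the job in, once; it reports no verdict.
The state is a dict: "clock": time; "q": joint angles; "qvel": joint speeds; "joint_efforts": joint torques, N m; "tcp_pos": TCP position; "eef_rot": TCP orientation; "wrist_force": force on the tool from outside, world axes, zero at the start; "torque": the same for the moment, N m; "opening": finger opening in m.
Only numpy, scipy, OpenCV 4.12 (cv2) and the standard library are available. Lean on these libraries where they do the work, as an engineer would, in place of code of your own. Each camera call takes 0.05 s, during which the arm holds its last target.

## Working session

There is one attempt and no reset: what is moved stays moved. The work goes in short steps, Python scripts to look and compute and a tool call to move; the robot and the scene stay as the last step left them, time stands still between calls to the robot, and variables do not carry over. Pictures are saved under pics/ and viewed, and the job is handed in when it is done.

Besides the shell and the picture viewer there is one more tool, called in YAML: its name, and indented under it one key for each argument. step_arm: Moves the arm, as the interface text tells. Its arguments: {"type":"object","properties":{"steps":{"type":"array","items":{"type":"object","properties":{"grip":{"type":"number"},"linear":{"type":"array","items":{"type":"number"}},"yaw":{"type":"number"}}}},"force":{"type":"number"}},"required":["steps"]}

```bash
ls; mkdir -p pics; python3 - <<'E'
from workcell import env
import cv2,json
s=env.observe(); print(s)
for n in("scene","top","wrist"):
    f=env.grab_frame(n); cv2.imwrite(f"pics/{n}0.png",f["pixels"]); print(n,f["mtx"].tolist(),{k:f[k].round(4).tolist() for k in f if k in("extrinsics","tool_from_camera")})
E
```

```text
pics
{'clock': 0.0, 'q': array([-1.29618612,  0.41190402, -0.01271704,  1.5970894 ,  0.00556505,
        1.13433442, -0.08216339]), 'qvel': array([-0.001171  , -0.00081031, -0.00129611,  0.00128624, -0.00045539,
       -0.00109183, -0.00037652]), 'joint_efforts': array([-9.84854523e-04, -6.00627923e+01,  6.81699906e-01, -2.99420965e+01,
        1.37952558e-02,  1.09643038e-02,  1.43198281e-05]), 'tcp_pos': array([0.2100184 , 0.58840295, 0.40383167]), 'eef_rot': array([ 8.17338928e-01,  5.76156537e-01, -6.68628402e-04,  5.25018615e-04]), 'wrist_force': array([-0.84208945, -0.16055226,  0.32259457]), 'torque': array([ 0.04151289, -0.00171735,  0.03217339]), 'opening': 0.08532321824807163}
scene [[400.5829781546889, 0.0, 319.68228489515246], [0.0, 400.5829781546889, 200.7145905568204], [0.0, 0.0, 1.0]] {'extrinsics': [[-0.9963, 0.074, -0.0434, 0.5889], [0.0851, 0.7915, -0.6052, 0.6174], [-0.0104, -0.6066, -0.7949, 0.9305], [0.0, 0.0, 0.0, 1.0]]}
top [[483.2207255491079, 0.0, 316.027936705447], [0.0, 483.2207255491079, 203.20157685895887], [0.0, 0.0, 1.0]] {'extrinsics': [[-0.0272, -0.986, 0.1645, 0.2927], [-0.9996, 0.027, -0.0037, 0.0148], [-0.0008, -0.1646, -0.9864, 1.5986], [0.0, 0.0, 0.0, 1.0]]}
wrist [[279.2624122846086, 0.0, 317.0511687693185], [0.0, 279.2624122846086, 201.3349009772977], [0.0, 0.0, 1.0]] {'tool_from_camera': [[1.0, -0.0008, 0.0013, -0.0002], [0.0004, 0.955, 0.2965, -0.0764], [-0.0015, -0.2965, 0.955, 0.0303], [0.0, 0.0, 0.0, 1.0]]}
```

View pics/scene0.png

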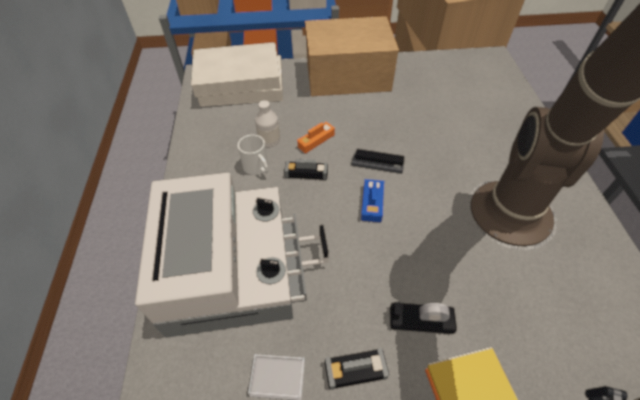

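View pics/top0.png

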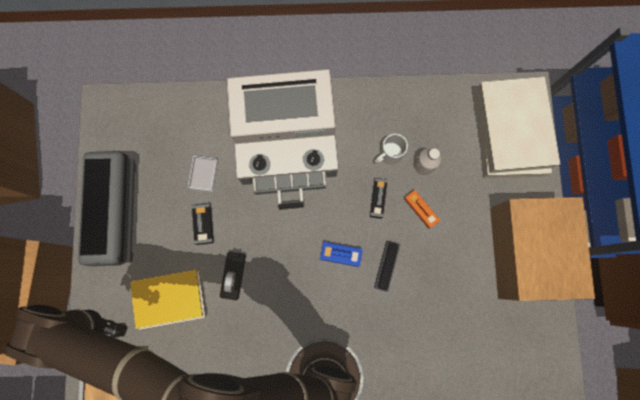

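View pics/wrist0.png

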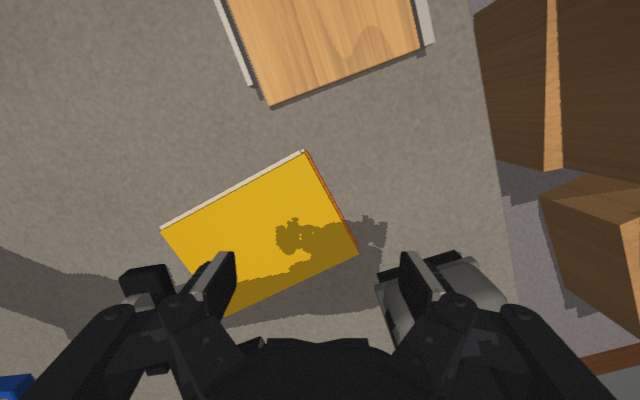

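The scene view shows two black cartridges, one at (356,368) by the clip tray and one at (306,171) by the mug, plus an orange and a blue look-alike, the stapler and the tape dispenser. I'll zoom in and take first coordinates.

```bash
cat > h.py <<'E'
from workcell import env
import cv2,numpy as np
from scipy.spatial.transform import Rotation as R
def frame(n):
    s=env.observe(); f=env.grab_frame(n)
    if n=="wrist":
        T=np.eye(4);T[:3,:3]=R.from_quat(s["eef_rot"]).as_matrix();T[:3,3]=s["tcp_pos"]
        E=T@f["tool_from_camera"]
    else: E=f["extrinsics"]
    return f["pixels"],f["mtx"],E
def ray(K,E,uv):
    d=E[:3,:3]@np.linalg.solve(K,[uv[0],uv[1],1.]); return E[:3,3],d/np.linalg.norm(d)
def plane(K,E,uv,z):
    o,d=ray(K,E,uv); return o+d*(z-o[2])/d[2]
def tri(*rs):
    A=sum(np.eye(3)-np.outer(d,d) for o,d in rs); b=sum((np.eye(3)-np.outer(d,d))@o for o,d in rs)
    p=np.linalg.solve(A,b); return p,[np.linalg.norm((np.eye(3)-np.outer(d,d))@(p-o)) for o,d in rs]
def proj(K,E,p):
    c=np.linalg.inv(E)@np.append(p,1); u=K@c[:3]; return u[:2]/u[2]
def save(img,name,box=None,k=1):
    if box: x0,y0,x1,y1=box; img=img[y0:y1,x0:x1]
    cv2.imwrite(f"pics/{name}.png",cv2.resize(img,None,fx=k,fy=k,interpolation=cv2.INTER_CUBIC))
def st():
    s=env.observe(); Rm=R.from_quat(s["eef_rot"]).as_matrix()
    print("t",round(s["clock"],2),"tcp",s["tcp_pos"].round(4),"xaxis ang",np.degrees(np.arctan2(Rm[1,0],Rm[0,0])).round(2),"z",Rm[:,2].round(3),"open",round(s["opening"],4),"F",s["wrist_force"].round(1),"q",s["q"].round(2)); return s,Rm
def go(target,yaw=None):
    """print tool-frame cm shift to world TCP target and yaw deg needed to make tool x point at angle yaw (mod 180)"""
    s,Rm=st(); d=Rm.T@(np.array(target)-s["tcp_pos"])*100
    print("shift cm (at current yaw)",d.round(2))
    if yaw is not None:
        a=np.degrees(np.arctan2(Rm[1,0],Rm[0,0])); w=(yaw-a+90)%180-90
        print("yaw about tool z (down => neg of world)",round(-w,2))
        Rn=R.from_euler('z',w,degrees=True).as_matrix()@Rm
        print("shift cm if turned first",(Rn.T@(np.array(target)-s["tcp_pos"])*100).round(2))
E
python3 - <<'E'
from h import *
p,K,E=frame("top")
save(p,"topz",(170,60,470,300),2.6)
pts=dict(wide=(203,223),narrow=(378,197),blue=(341,253),orange=(422,208),stapler=(387,265),tape=(233,273),kl=(259,162),kr=(314,158),handle=(291,200),clip=(203,173),mug=(395,147),glue=(428,158))
for k,v in pts.items(): print(k,plane(K,E,v,dict(kl=.13,kr=.13,handle=.09,glue=.07).get(k,.03)).round(3))
E
```

```text
wide [0.499 0.38  0.03 ]
narrow [ 0.569 -0.196  0.03 ]
blue [ 0.389 -0.067  0.03 ]
orange [ 0.529 -0.339  0.03 ]
stapler [ 0.346 -0.214  0.03 ]
tape [0.334 0.282 0.03 ]
kl [0.673 0.184 0.13 ]
kr [0.681 0.012 0.13 ]
handle [0.557 0.088 0.09 ]
clip [0.666 0.382 0.03 ]
mug [ 0.738 -0.261  0.03 ]
glue [ 0.687 -0.36   0.07 ]
```

View pics/topz.png

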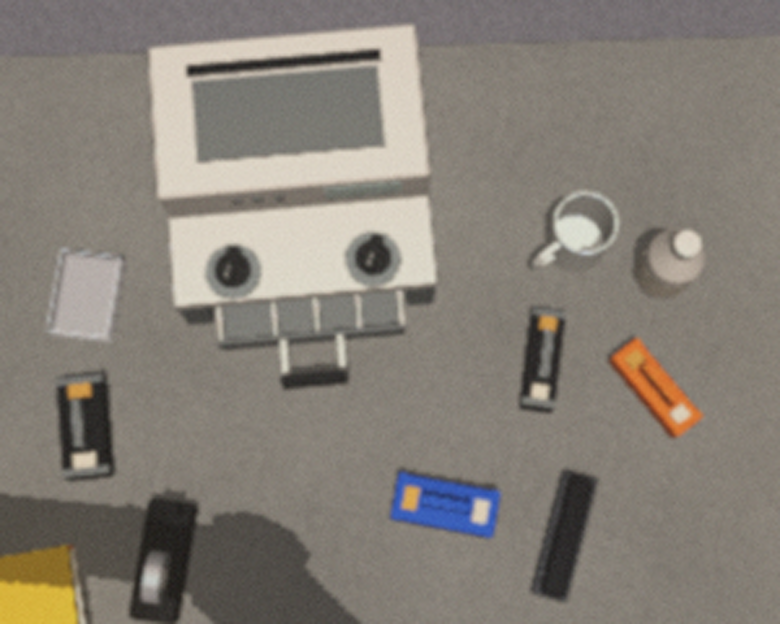

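Top view, zoomed: the tray is already drawn out about 4 cm, with the handle at (314,378). The wide cartridge is at (84,425) and one narrow cartridge at (543,358), both rib up. The tape dispenser is at (163,560) and the stapler at (565,535). I can see only two cartridges. Next I'll move over the handle to measure it.

step_arm:
  steps:
    - {"yaw": 8.5}
    - {"yaw": 8.5}
    - {"yaw": 8.5}
    - {"yaw": 8.5}
    - {"yaw": 8.5}
    - {"yaw": 8.5}
    - {"yaw": 8.5}
    - {"yaw": 8.2, "linear": [2.5, 4.3, 0]}
    - {"linear": [2.5, 4.3, 0]}
    - {"linear": [2.5, 4.3, 0]}
    - {"linear": [2.5, 4.3, 0]}
    - {"linear": [2.5, 4.3, 0]}
    - {"linear": [2.5, 4.3, 0]}
    - {"linear": [2.5, 4.3, 0]}
    - {"linear": [2.5, 4.3, 0]}
    - {"linear": [2.5, 4.3, 0]}
    - {"linear": [2.5, 4.3, 0]}
    - {"linear": [2.5, 4.3, 0]}
    - {"linear": [2.5, 4.3, 0]}

```text
invalid input
```

```bash
python3 - <<'E'
from h import *
st(); p,K,E=frame("wrist"); save(p,"w1"); np.savez("w1.npz",p=p,K=K,E=E)
E
```

```text
t 0.2 tcp [0.21   0.5885 0.4042] xaxis ang 70.36 z [-0.    -0.001 -1.   ] open 0.0851 F [ 0.3  0.2 -1.1] q [-1.3   0.41 -0.01  1.6   0.01  1.13 -0.08]
```

View pics/w1.png

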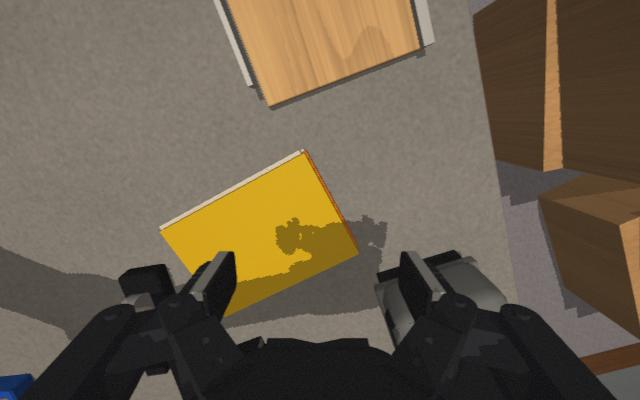

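The call was refused and the arm hasn't moved. I'll fill in every field in each row.

step_arm:
  steps:
    - {"grip": 1, "linear": [0, 0, 0], "yaw": 8.5}
    - {"grip": 1, "linear": [0, 0, 0], "yaw": 8.5}
    - {"grip": 1, "linear": [0, 0, 0], "yaw": 8.5}
    - {"grip": 1, "linear": [0, 0, 0], "yaw": 8.5}
    - {"grip": 1, "linear": [0, 0, 0], "yaw": 8.5}
    - {"grip": 1, "linear": [0, 0, 0], "yaw": 8.5}
    - {"grip": 1, "linear": [0, 0, 0], "yaw": 8.5}
    - {"grip": 1, "linear": [0, 0, 0], "yaw": 8.2}
    - {"grip": 1, "linear": [2.5, 4.3, 0], "yaw": 0}
    - {"grip": 1, "linear": [2.5, 4.3, 0], "yaw": 0}
    - {"grip": 1, "linear": [2.5, 4.3, 0], "yaw": 0}
    - {"grip": 1, "linear": [2.5, 4.3, 0], "yaw": 0}
    - {"grip": 1, "linear": [2.5, 4.3, 0], "yaw": 0}
    - {"grip": 1, "linear": [2.5, 4.3, 0], "yaw": 0}
    - {"grip": 1, "linear": [2.5, 4.3, 0], "yaw": 0}
    - {"grip": 1, "linear": [2.5, 4.3, 0], "yaw": 0}
    - {"grip": 1, "linear": [2.5, 4.3, 0], "yaw": 0}
    - {"grip": 1, "linear": [2.5, 4.3, 0], "yaw": 0}
    - {"grip": 1, "linear": [2.5, 4.3, 0], "yaw": 0}
    - {"grip": 1, "linear": [2.5, 4.3, 0], "yaw": 0}
  force: 60

```text
clock: 2.25
tcp_pos: [0.5344, 0.0853, 0.4049]
eef_rot: [1.0, 0.023, 0.0, -0.0]
wrist_force: [0.2, 0.1, -0.2]
opening: 0.0851
```

```bash
python3 - <<'E'
from h import *
st(); p,K,E=frame("wrist"); save(p,"w1"); np.savez("w1.npz",p=p,K=K,E=E)
E
```

```text
t 2.25 tcp [0.5344 0.0853 0.4049] xaxis ang 2.69 z [ 0.001  0.001 -1.   ] open 0.0851 F [ 0.2  0.1 -0.2] q [-0.67  0.28  0.53  1.83 -0.16  1.07 -0.04]
```

View pics/w1.png

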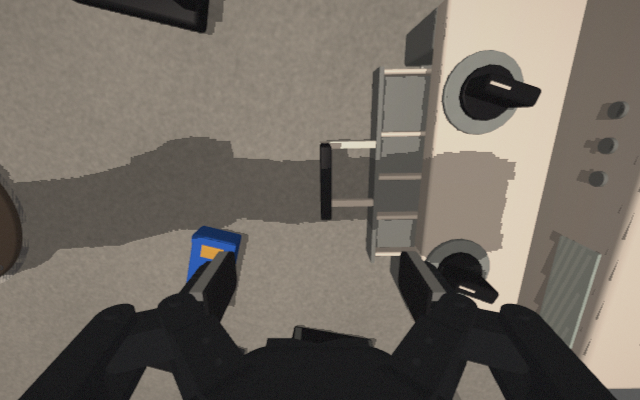

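Wrist view: the handle plate spans (326,144)–(326,219), and the knob bars lie along the printer's x. I'll shift the camera for a second view.

step_arm:
  steps:
    - {"grip": 1, "linear": [-1, 2, 2], "yaw": 0}
    - {"grip": 1, "linear": [-1, 2, 2], "yaw": 0}
    - {"grip": 1, "linear": [-1, 2, 2], "yaw": 0}
    - {"grip": 1, "linear": [0, 0, 0], "yaw": 0}
    - {"grip": 1, "linear": [0, 0, 0], "yaw": 0}

```text
clock: 2.8
tcp_pos: [0.5065, 0.0259, 0.3447]
eef_rot: [1.0, 0.023, -0.0, -0.0]
wrist_force: [0.2, 1.6, 0.8]
opening: 0.0853
```

```bash
python3 - <<'E'
from h import *
st(); p,K,E=frame("wrist"); save(p,"w2"); np.savez("w2.npz",p=p,K=K,E=E)
a=np.load("w1.npz"); save(a["p"],"w1z",(300,40,560,310),3) if 0 else save(a["p"],"w1z",(300,40,560,240),3)
save(p,"w2z",(300,40,560,240),3)
E
```

```text
t 2.8 tcp [0.5065 0.0259 0.3447] xaxis ang 2.61 z [-0.  0. -1.] open 0.0853 F [0.2 1.6 0.8] q [-0.58  0.3   0.53  1.98 -0.19  0.92  0.09]
```

View pics/w1z.png

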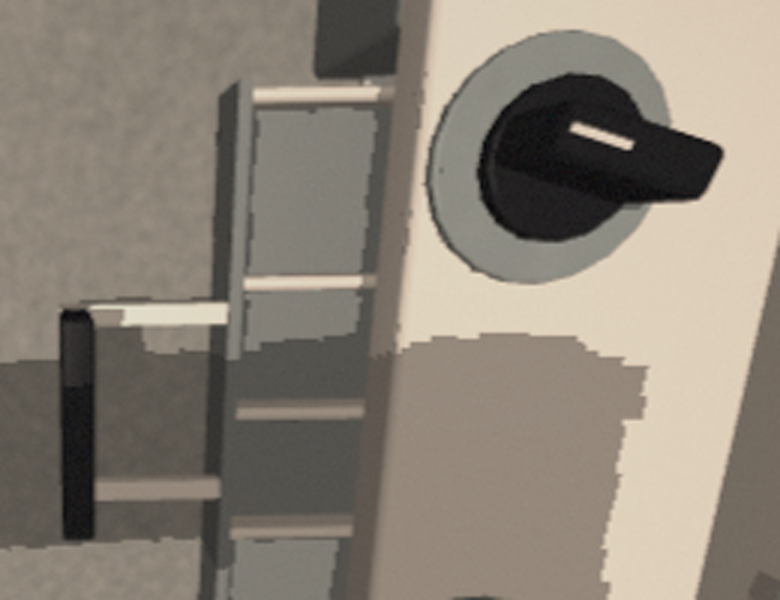

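View pics/w2.png

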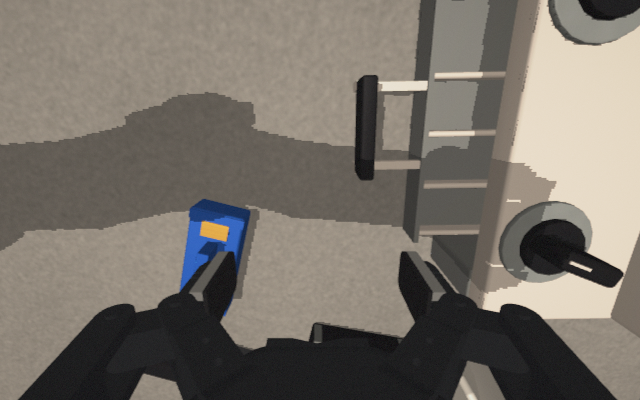

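View pics/w2z.png

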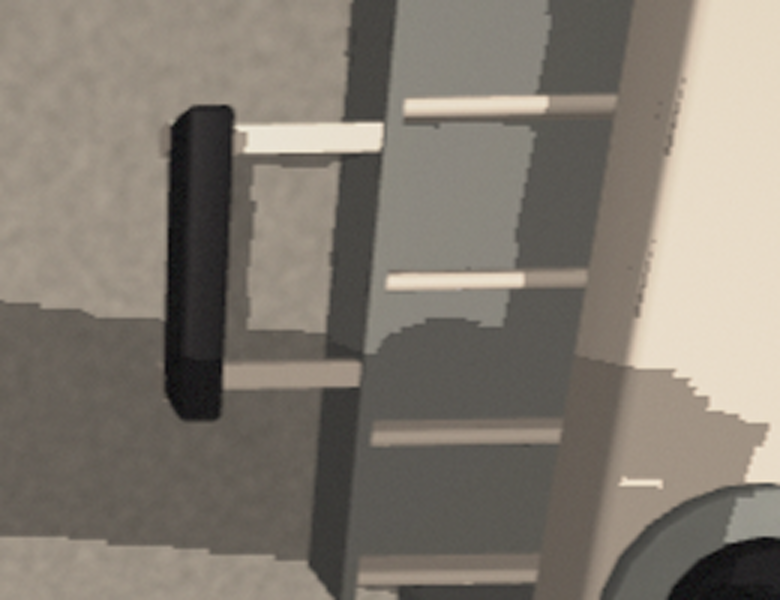

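```bash
python3 - <<'E'
from h import *
a=np.load("w1.npz");b=np.load("w2.npz")
P=[]
for u,v in [((325.7,144),(369.7,75.3)),((326,219.3),(367.7,179.3))]:
    p,e=tri(ray(a["K"],a["E"],u),ray(b["K"],b["E"],v)); print(p.round(4),np.round(e,4)); P.append(p)
    print(plane(a["K"],a["E"],u,.09).round(4),plane(b["K"],b["E"],v,.09).round(4))
d=P[0]-P[1]; print("len",np.linalg.norm(d),"yaw",np.degrees(np.arctan2(-d[0],d[1])), "mid",(P[0]+P[1])/2)
m=(P[0]+P[1])/2
go([m[0],m[1],.235])
E
```

```text
[0.5412 0.1327 0.081 ] [0.0004 0.0004]
[0.5405 0.1338 0.09  ] [0.54   0.1313 0.09  ]
[0.5454 0.0539 0.0926] [0.0004 0.0004]
[0.5453 0.0533 0.09  ] [0.5463 0.0531 0.09  ]
len 0.0797640638062963 yaw 3.1195569070815017 mid [0.54330004 0.09334416 0.08678647]
t 2.85 tcp [0.507  0.0265 0.3452] xaxis ang 2.68 z [ 0.001  0.001 -1.   ] open 0.0854 F [0.3 0.7 0.3] q [-0.58  0.3   0.53  1.97 -0.19  0.92  0.09]
shift cm (at current yaw) [ 3.93 -6.51 11.03]
```

The handle's top mid is at (0.543, 0.0935, 0.088) and it is 80 mm long, which agrees with the text. I'll grip it.

step_arm:
  steps:
    - {"grip": 1, "linear": [2, -3.3, 0], "yaw": 0}
    - {"grip": 1, "linear": [2, -3.2, 0], "yaw": 0}
    - {"grip": 0.6, "linear": [0, 0, 3], "yaw": -0.3}
    - {"grip": 0.4, "linear": [0, 0, 3], "yaw": 0}
    - {"grip": 0.4, "linear": [0, 0, 3], "yaw": 0}
    - {"grip": 0.4, "linear": [0, 0, 2.7], "yaw": 0}
    - {"grip": 0.4, "linear": [0, 0, 0], "yaw": 0}
    - {"grip": -1, "linear": [0, 0, 0], "yaw": 0}
    - {"grip": -1, "linear": [0, 0, 0], "yaw": 0}
    - {"grip": -1, "linear": [0, 0, 0], "yaw": 0}
    - {"grip": -1, "linear": [0, 0, 0], "yaw": 0}
    - {"grip": -1, "linear": [0, 0, 0], "yaw": 0}
    - {"grip": -1, "linear": [0, 0, 0], "yaw": 0}
  force: 60

```text
clock: 4.15
tcp_pos: [0.544, 0.0928, 0.2293]
eef_rot: [1.0, 0.026, 0.001, -0.001]
wrist_force: [-2.5, -0.6, 4.4]
opening: 0.0113
```

```bash
python3 - <<'E'
from h import *
st(); p,K,E=frame("wrist"); save(p,"w3")
E
```

```text
t 4.15 tcp [0.544  0.0928 0.2293] xaxis ang 3.02 z [ 0.002  0.001 -1.   ] open 0.0113 F [-2.5 -0.6  4.4] q [-0.58  0.53  0.43  1.96 -0.33  0.71  0.1 ]
```

View pics/w3.png

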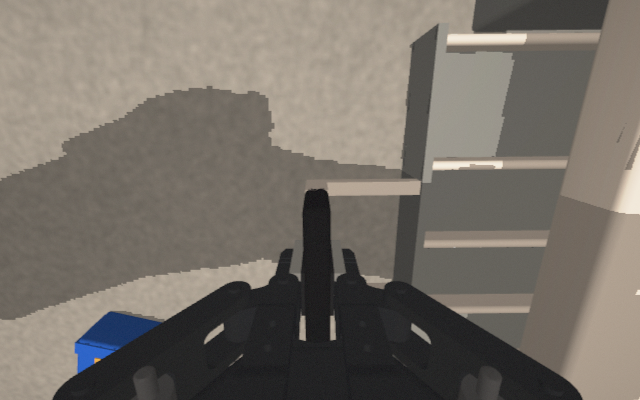

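step_arm:
  steps:
    - {"grip": -1, "linear": [-0.5, 0, 0], "yaw": 0}
    - {"grip": -1, "linear": [-1, 0, 0], "yaw": 0}
    - {"grip": -1, "linear": [-1, 0, 0], "yaw": 0}
    - {"grip": -1, "linear": [-1, 0, 0], "yaw": 0}
    - {"grip": -1, "linear": [-1, 0, 0], "yaw": 0}
    - {"grip": -1, "linear": [-1, 0, 0], "yaw": 0}
    - {"grip": -1, "linear": [-1, 0, 0], "yaw": 0}
    - {"grip": -1, "linear": [-1, 0, 0], "yaw": 0}
    - {"grip": -1, "linear": [0, 0, 0], "yaw": 0}

```text
clock: 5.1
tcp_pos: [0.4682, 0.0882, 0.2292]
eef_rot: [1.0, 0.026, 0.001, -0.0]
wrist_force: [-2.8, -3.7, 15.2]
opening: 0.0114
```

```bash
python3 - <<'E'
from h import *
st(); p,K,E=frame("top"); save(p,"t4",(170,60,470,300),2.6)
E
```

```text
t 5.1 tcp [0.4682 0.0882 0.2292] xaxis ang 2.97 z [ 0.002  0.001 -1.   ] open 0.0114 F [-2.8 -3.7 15.2] q [-0.64  0.43  0.44  2.14 -0.31  0.63  0.07]
```

View pics/t4.png

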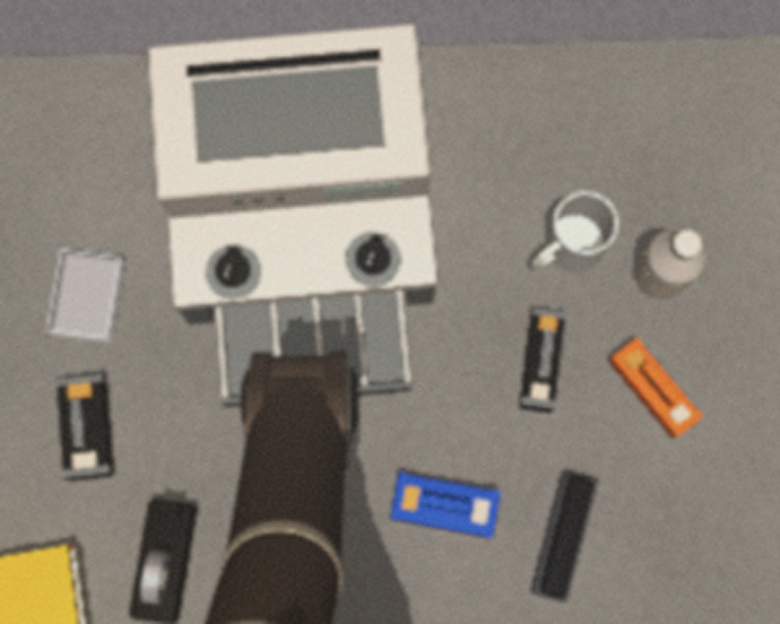

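step_arm:
  steps:
    - {"grip": -1, "linear": [-0.5, 0, -0.1], "yaw": 0}
    - {"grip": -1, "linear": [-0.7, 0, 0], "yaw": 0}
    - {"grip": -1, "linear": [-0.7, 0, 0], "yaw": 0}
    - {"grip": -1, "linear": [-0.5, 0, 0], "yaw": 0}
    - {"grip": -1, "linear": [-0.4, 0, 0], "yaw": 0}
    - {"grip": -1, "linear": [-0.3, 0, 0], "yaw": 0}
    - {"grip": -1, "linear": [0, 0, 0], "yaw": 0}

```text
clock: 5.85
tcp_pos: [0.4374, 0.0865, 0.2292]
eef_rot: [1.0, 0.026, 0.001, 0.0]
wrist_force: [1.0, -5.2, 6.7]
opening: 0.0114
```

step_arm:
  steps:
    - {"grip": -1, "linear": [-0.3, 0, 0], "yaw": 0}
    - {"grip": -1, "linear": [-0.3, 0, 0], "yaw": 0}
    - {"grip": -1, "linear": [-0.3, 0, 0], "yaw": 0}

```text
clock: 6.15
tcp_pos: [0.4289, 0.0859, 0.2292]
eef_rot: [1.0, 0.026, 0.001, 0.0]
wrist_force: [3.6, -5.1, 4.3]
opening: 0.0112
```

step_arm:
  steps:
    - {"grip": -1, "linear": [-0.3, 0.05, 0], "yaw": 0}
    - {"grip": -1, "linear": [-0.3, 0, 0], "yaw": 0}
    - {"grip": -1, "linear": [-0.3, 0, 0], "yaw": 0}
    - {"grip": -1, "linear": [-0.3, 0, 0], "yaw": 0}

```text
clock: 6.55
tcp_pos: [0.4235, 0.0858, 0.2296]
eef_rot: [1.0, 0.025, 0.011, 0.0]
wrist_force: [49.2, -0.6, -58.1]
opening: 0.0114
```

```bash
python3 - <<'E'
from h import *
st(); p,K,E=frame("wrist"); save(p,"w5")
p,K,E=frame("scene"); save(p,"s5",(130,160,400,320),2.9)
E
```

```text
t 6.55 tcp [0.4235 0.0858 0.2296] xaxis ang 2.9 z [ 0.021 -0.    -1.   ] open 0.0114 F [ 49.2  -0.6 -58.1] q [-0.69  0.37  0.45  2.25 -0.29  0.56  0.03]
```

View pics/s5.png

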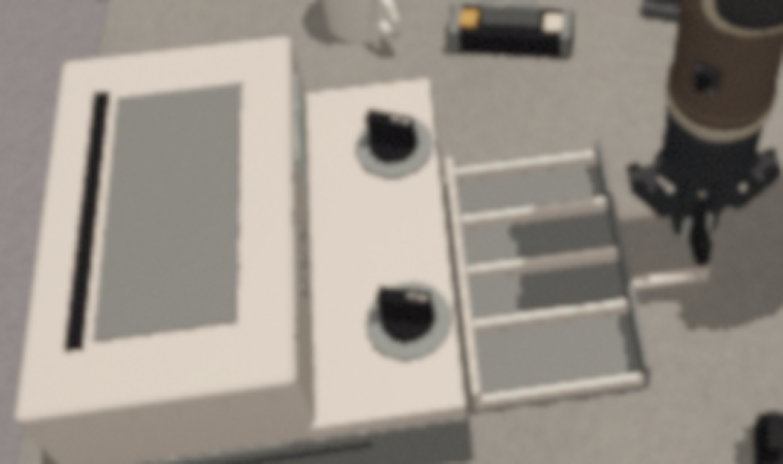

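View pics/w5.png

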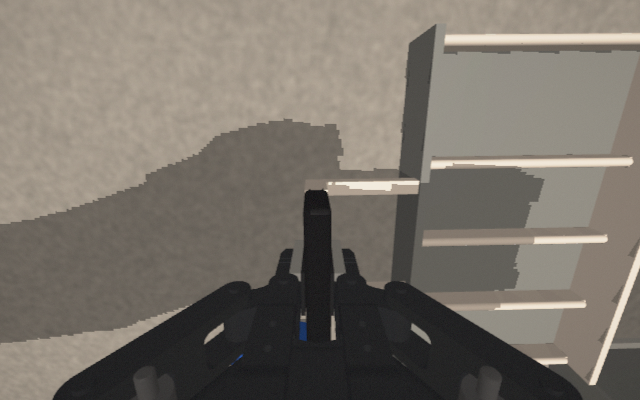

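The tray is at its stop: the force rose and the back wall is clear of the front face. I'll relax, release and rise.

step_arm:
  steps:
    - {"grip": -1, "linear": [0.4, 0, 0], "yaw": 0}
    - {"grip": -1, "linear": [0.2, 0, 0], "yaw": 0}
    - {"grip": -1, "linear": [0, 0, 0], "yaw": 0}

```text
clock: 6.95
tcp_pos: [0.4256, 0.0858, 0.2293]
eef_rot: [1.0, 0.026, 0.004, 0.0]
wrist_force: [16.1, -2.7, -12.3]
opening: 0.0111
```

step_arm:
  steps:
    - {"grip": 0.4, "linear": [0, 0, 0], "yaw": 0}
    - {"grip": 0.4, "linear": [0, 0, 0], "yaw": 0}
    - {"grip": 0.4, "linear": [0, 0, -1], "yaw": 0}
    - {"grip": 0.4, "linear": [0, 0, -3], "yaw": 0}
    - {"grip": 1, "linear": [0, 0, -4], "yaw": 0}
    - {"grip": 1, "linear": [1, 0, -5], "yaw": 0}
    - {"grip": 1, "linear": [4, 0, -5], "yaw": 0}
    - {"grip": 1, "linear": [4, 0, -3], "yaw": 0}
    - {"grip": 1, "linear": [0, 0, 0], "yaw": 0}
    - {"grip": 1, "linear": [0, 0, 0], "yaw": 0}

```text
clock: 7.95
tcp_pos: [0.5033, 0.0898, 0.4272]
eef_rot: [1.0, 0.025, -0.0, -0.0]
wrist_force: [-0.8, 1.0, -0.8]
opening: 0.0852
```

```bash
python3 - <<'E'
from h import *
st(); p,K,E=frame("wrist"); save(p,"w6"); np.savez("w6.npz",p=p,K=K,E=E)
p,K,E=frame("scene"); save(p,"s6")
E
```

```text
t 7.95 tcp [0.5033 0.0898 0.4272] xaxis ang 2.92 z [-0.  0. -1.] open 0.0852 F [-0.8  1.  -0.8] q [-0.76  0.21  0.58  1.87 -0.13  1.1  -0.08]
```

View pics/w6.png

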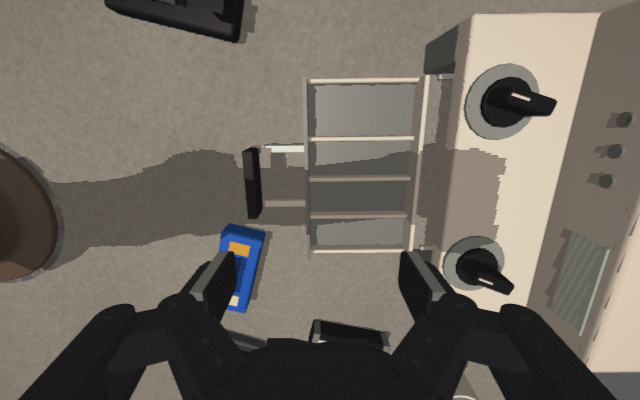

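View pics/s6.png

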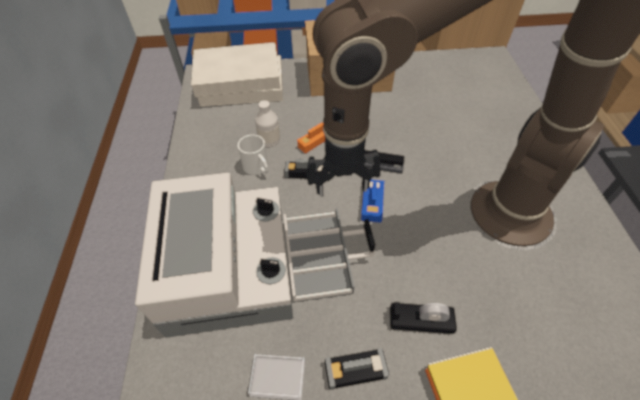

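```bash
python3 - <<'E'
from h import *
a=np.load("w6.npz"); save(a["p"],"w6z",(230,60,490,260),3)
E
```

step_arm:
  steps:
    - {"grip": 1, "linear": [0, -3, 2], "yaw": 0}
    - {"grip": 1, "linear": [0, -3, 2], "yaw": 0}
    - {"grip": 1, "linear": [0, -4, 2], "yaw": 0}
    - {"grip": 1, "linear": [0, -4, 2], "yaw": 0}
    - {"grip": 1, "linear": [0, 0, 0], "yaw": 0}
    - {"grip": 1, "linear": [0, 0, 0], "yaw": 0}

```text
clock: 8.65
tcp_pos: [0.4948, 0.2303, 0.3453]
eef_rot: [1.0, 0.027, -0.002, 0.001]
wrist_force: [-0.4, -0.5, 0.5]
opening: 0.0854
```

```bash
python3 - <<'E'
from h import *
st(); p,K,E=frame("wrist"); save(p,"w7"); np.savez("w7.npz",p=p,K=K,E=E)
E
```

```text
t 8.65 tcp [0.4948 0.2303 0.3453] xaxis ang 3.09 z [-0.003 -0.002 -1.   ] open 0.0854 F [-0.4 -0.5  0.5] q [-0.91  0.36  0.49  1.88 -0.21  0.95 -0.27]
```

View pics/w6z.png

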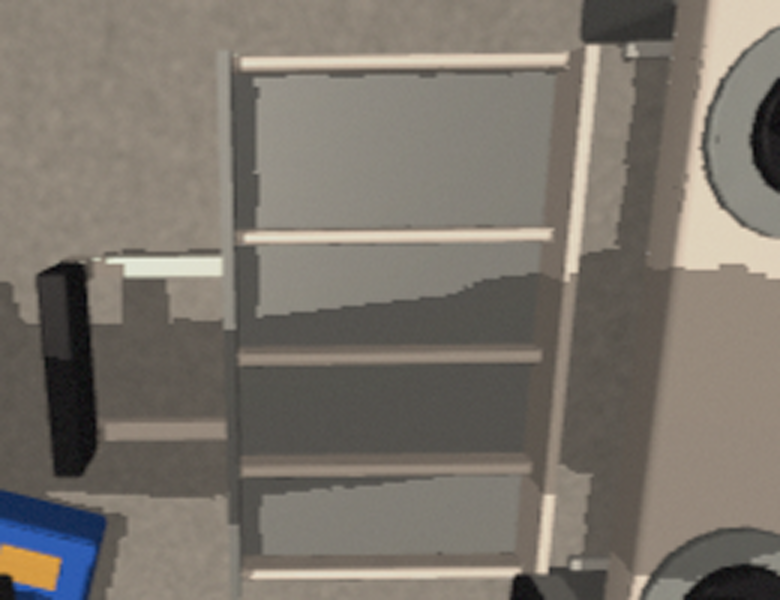

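View pics/w7.png

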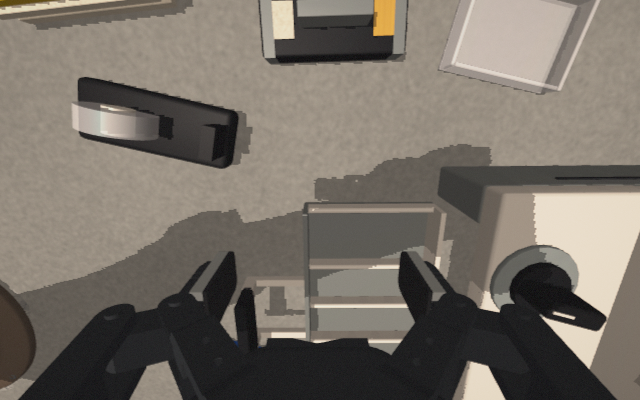

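Tray: front wall at zoomed column about 230, back wall about 580, dividers at rows 236, 356 and 467. Now I'll compute the lanes.

```bash
python3 - <<'E'
from h import *
a=np.load("w6.npz");b=np.load("w7.npz")
g=lambda u,v:(230+u/3-1/3,60+v/3-1/3)
K,E=a["K"],a["E"]
L={}
for n,f,r in [("L",(240,62),(567,60)),("d1",(243,238),(552,234)),("d2",(240,358),(541,355)),("d3",(241,468),(530,466)),("R",(248,575),(520,572))]:
    p=plane(K,E,g(*f),.027);q=plane(K,E,g(*r),.027);d=q-p; L[n]=(p,q)
    print(n,p.round(4),q.round(4),"yaw",np.degrees(np.arctan2(d[1],d[0])).round(2))
for n,u in [("frontL in",(234,62)),("frontR in",(240,575)),("backL in",(586,45)),("backR in",(540,575)),("backL out",(598,45)),("backR out",(550,575))]:
    print(n,plane(K,E,g(*u),.044).round(4))
# corner triangulation: front-left wall top corner w6 (231,52) vs w7 (307,203)
for n,u,v in [("frontleft",g(228,52),(306,203)),("backleft",g(598,45),(443,204)),("d1 back",g(552,234),(0,0))][:2]:
    print(n,*tri(ray(K,E,u),ray(b["K"],b["E"],v)))
th=np.radians(2.8);x=np.array([np.cos(th),np.sin(th)]);y=np.array([-x[1],x[0]])
for n in L: print(n,"y'",((L[n][0]+L[n][1])/2)[:2]@y)
# knobs via top & wrist
save(b["p"],"w7z",(240,170,500,370),3)
E
```

```text
L [0.4878 0.2054 0.027 ] [0.6208 0.2129 0.027 ] yaw 3.22
d1 [0.4921 0.1353 0.027 ] [0.6253 0.1438 0.027 ] yaw 3.62
d2 [0.4931 0.0823 0.027 ] [0.6285 0.0906 0.027 ] yaw 3.48
d3 [0.4958 0.0296 0.027 ] [0.6312 0.0375 0.027 ] yaw 3.32
R [ 0.5016 -0.0259  0.027 ] [ 0.6343 -0.0175  0.027 ] yaw 3.6
frontL in [0.486  0.2035 0.044 ]
frontR in [ 0.4978 -0.0172  0.044 ]
backL in [0.6217 0.2164 0.044 ]
backR in [ 0.6376 -0.0102  0.044 ]
backL out [0.6263 0.2167 0.044 ]
backR out [ 0.6423 -0.0099  0.044 ]
frontleft [0.48206352 0.21023338 0.01590995] [np.float64(0.00025809987518970925), np.float64(0.000258099875189671)]
backleft [0.63321219 0.21951389 0.02244278] [np.float64(0.0008710674474935188), np.float64(0.0008710674474935047)]
L y' 0.18185167167745825
d1 y' 0.11209271690387278
d2 y' 0.058942141538947036
d3 y' 0.005977989017850044
R y' -0.04939693304676798
```

View pics/w7z.png

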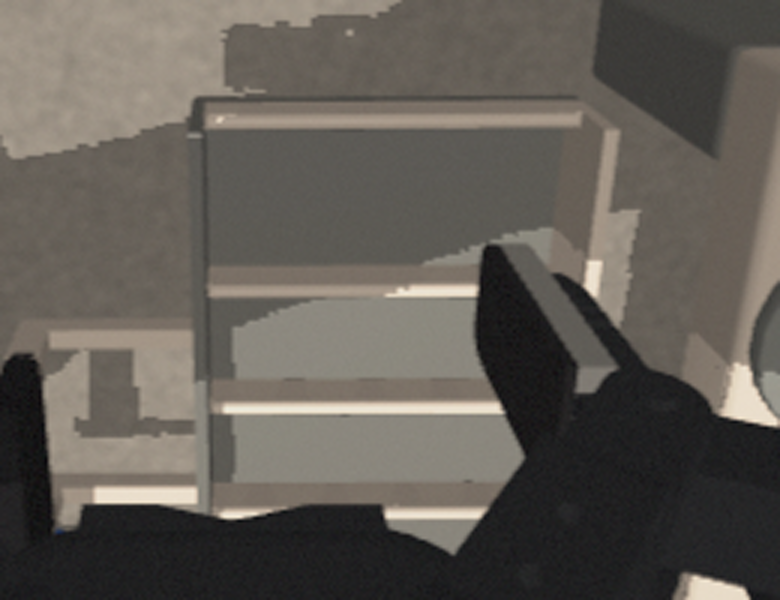

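The lane pitches (53, 53, 55 mm, wide 70 mm) agree with the drawing. Next I'll turn the tool and go above the wide cartridge.

step_arm:
  steps:
    - {"grip": 1, "linear": [0, 0, -1], "yaw": -8.4}
    - {"grip": 1, "linear": [0, 0, -1], "yaw": -8.4}
    - {"grip": 1, "linear": [0, 0, 0], "yaw": -8.4}
    - {"grip": 1, "linear": [0, 0, 0], "yaw": -8.4}
    - {"grip": 1, "linear": [0, 0, 0], "yaw": -8.4}
    - {"grip": 1, "linear": [0, 0, 0], "yaw": -8.4}
    - {"grip": 1, "linear": [0, 0, 0], "yaw": -8.4}
    - {"grip": 1, "linear": [0, 0, 0], "yaw": -8.4}
    - {"grip": 1, "linear": [0, 0, 0], "yaw": -8.4}
    - {"grip": 1, "linear": [0, 0, 0], "yaw": -8.4}
    - {"grip": 1, "linear": [0, 0, 0], "yaw": -6}
    - {"grip": 1, "linear": [4, 0.4, 0], "yaw": 0}
    - {"grip": 1, "linear": [4, 0.4, 0], "yaw": 0}
    - {"grip": 1, "linear": [4, 0.4, 0], "yaw": 0}
    - {"grip": 1, "linear": [2.5, 0, 0], "yaw": 0}
    - {"grip": 1, "linear": [0, 0, 0], "yaw": 0}
    - {"grip": 1, "linear": [0, 0, 0], "yaw": 0}

```text
clock: 10.4
tcp_pos: [0.5011, 0.3739, 0.3669]
eef_rot: [0.689, 0.725, -0.0, 0.001]
wrist_force: [0.4, -0.3, 0.1]
opening: 0.0856
```

```bash
python3 - <<'E'
from h import *
st(); p,K,E=frame("wrist"); save(p,"w8"); np.savez("w8.npz",p=p,K=K,E=E)
E
```

```text
t 10.4 tcp [0.5011 0.3739 0.3669] xaxis ang 92.9 z [ 0.    -0.001 -1.   ] open 0.0856 F [ 0.4 -0.3  0.1] q [-0.83  0.44  0.15  1.65 -0.07  1.06  0.96]
```

View pics/w8.png

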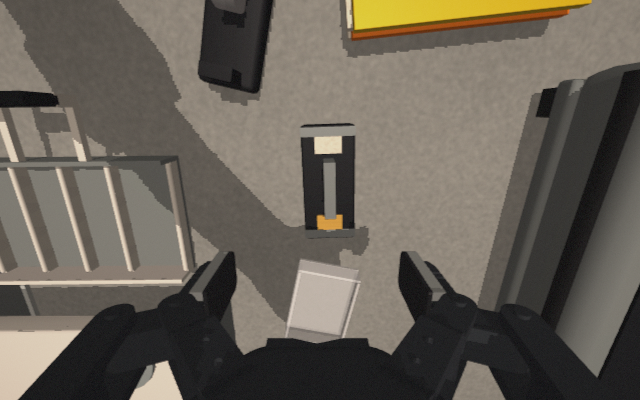

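The wide cartridge is at (328,180) with its grey rib strip at (329,158–216). I'll come closer for a second view.

step_arm:
  steps:
    - {"grip": 1, "linear": [1.5, 2, 3], "yaw": 0}
    - {"grip": 1, "linear": [1.5, 2, 3], "yaw": 0}
    - {"grip": 1, "linear": [0, 0, 0], "yaw": 0}
    - {"grip": 1, "linear": [0, 0, 0], "yaw": 0}

```text
clock: 10.85
tcp_pos: [0.5399, 0.4052, 0.3061]
eef_rot: [0.69, 0.724, -0.001, 0.0]
wrist_force: [-0.1, -0.2, 0.1]
opening: 0.0854
```

```bash
python3 - <<'E'
from h import *
st(); p,K,E=frame("wrist"); np.savez("w9.npz",p=p,K=K,E=E)
a=np.load("w8.npz")
A=a["p"][100:260,270:390];B=p[40:240,220:380]
c=np.hstack([cv2.resize(A,(360,480),interpolation=cv2.INTER_CUBIC),cv2.resize(B,(400,500),interpolation=cv2.INTER_CUBIC)[:480]])
save(c,"w89")
E
```

```text
t 10.85 tcp [0.5399 0.4052 0.3061] xaxis ang 92.81 z [-0.001 -0.002 -1.   ] open 0.0854 F [-0.1 -0.2  0.1] q [-0.81  0.59  0.14  1.57 -0.09  1.    0.98]
```

View pics/w89.png

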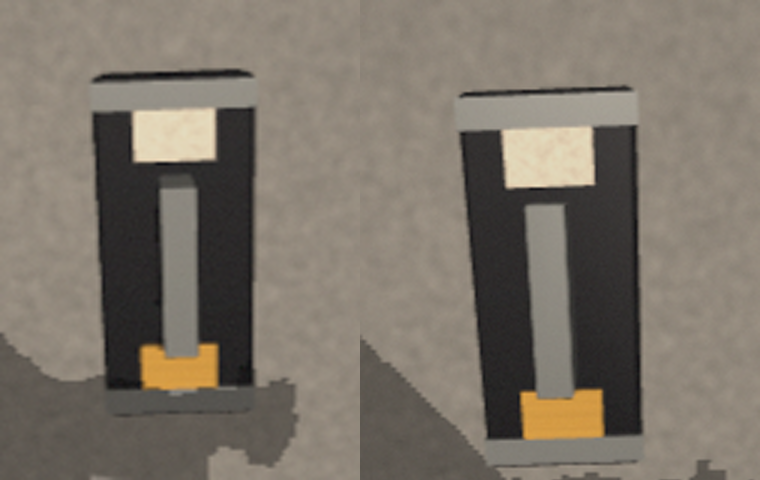

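```bash
python3 - <<'E'
from h import *
a=np.load("w8.npz");b=np.load("w9.npz");P=[]
for u,v in [((329.2,162.3),(293.9,121.9)),((330.2,218.5),(298.7,198.6))]:
    p,e=tri(ray(a["K"],a["E"],u),ray(b["K"],b["E"],v)); print(p.round(4),np.round(e,4)); P.append(p)
    print(plane(a["K"],a["E"],u,.062).round(4),plane(b["K"],b["E"],v,.062).round(4))
d=P[1]-P[0]; print("len",np.linalg.norm(d)); yaw=np.degrees(np.arctan2(d[1],d[0])); print(yaw)
m=(P[0]+P[1])/2; print(m); go([m[0],m[1],.205],yaw+90)
E
```

```text
[0.4695 0.3844 0.0613] [0. 0.]
[0.4693 0.3843 0.062 ] [0.4694 0.3844 0.062 ]
[0.5293 0.3894 0.0591] [0.0002 0.0002]
[0.5284 0.3891 0.062 ] [0.5283 0.3897 0.062 ]
len 0.06009250931545827
4.826158414130651
[0.49937266 0.38688351 0.0602114 ]
t 10.9 tcp [0.5399 0.4055 0.3075] xaxis ang 92.83 z [ 0.    -0.001 -1.   ] open 0.0857 F [-0.4 -0.1  0.6] q [-0.81  0.58  0.14  1.57 -0.09  1.    0.98]
shift cm (at current yaw) [-1.65 -4.14 10.25]
yaw about tool z (down => neg of world) -2.0
shift cm if turned first [-1.5  -4.2  10.25]
```

step_arm:
  steps:
    - {"grip": 0.7, "linear": [0, 0, 0], "yaw": -2}
    - {"grip": 0.3, "linear": [-1.5, -4.2, 2], "yaw": 0}
    - {"grip": 0.3, "linear": [0, 0, 3], "yaw": 0}
    - {"grip": 0.3, "linear": [0, 0, 3], "yaw": 0}
    - {"grip": 0.3, "linear": [0, 0, 1.6], "yaw": 0}
    - {"grip": 0.3, "linear": [0, 0, 0], "yaw": 0}
    - {"grip": -1, "linear": [0, 0, 0], "yaw": 0}
    - {"grip": -1, "linear": [0, 0, 0], "yaw": 0}
    - {"grip": -1, "linear": [0, 0, 0], "yaw": 0}
    - {"grip": -1, "linear": [0, 0, 0], "yaw": 0}
    - {"grip": -1, "linear": [0, 0, 0], "yaw": 0}
  force: 80

```text
clock: 12.0
tcp_pos: [0.4994, 0.3888, 0.2125]
eef_rot: [0.676, 0.737, 0.001, 0.0]
wrist_force: [-1.2, -1.2, 5.9]
opening: 0.0105
```

```bash
python3 - <<'E'
from h import *
st(); p,K,E=frame("wrist"); save(p,"w10")
E
```

```text
t 12.0 tcp [0.4994 0.3888 0.2125] xaxis ang 94.94 z [ 0.002  0.001 -1.   ] open 0.0105 F [-1.2 -1.2  5.9] q [-0.82  0.63  0.11  1.74 -0.09  0.77  1.  ]
```

View pics/w10.png

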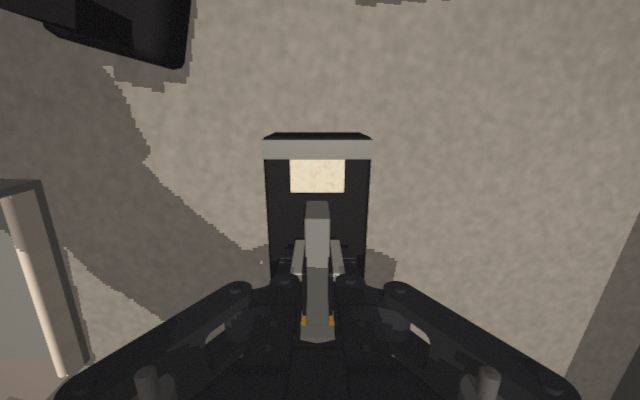

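step_arm:
  steps:
    - {"grip": -1, "linear": [0, 0, -1], "yaw": 0}
    - {"grip": -1, "linear": [0, 0, -2], "yaw": 0}
    - {"grip": -1, "linear": [0, 0, -3], "yaw": 0}
    - {"grip": -1, "linear": [0, 0, -3], "yaw": 0}
    - {"grip": -1, "linear": [-2, 0.4, 0], "yaw": 0}
    - {"grip": -1, "linear": [-3, 0.6, 0], "yaw": 0}
    - {"grip": -1, "linear": [-3, 0.6, 0], "yaw": 0}
    - {"grip": -1, "linear": [-3, 0.6, 0], "yaw": 0}
    - {"grip": -1, "linear": [-3, 0.5, 0], "yaw": 0}
    - {"grip": -1, "linear": [-3, 0.5, 0], "yaw": 0}
    - {"grip": -1, "linear": [-3, 0.5, 0], "yaw": 0}
    - {"grip": -1, "linear": [-1.8, 0.2, 0], "yaw": 1.7}
    - {"grip": -1, "linear": [0, 0, 0], "yaw": 0}
    - {"grip": -1, "linear": [0, 0, 0], "yaw": 0}

```text
clock: 13.45
tcp_pos: [0.5562, 0.1753, 0.301]
eef_rot: [0.687, 0.727, 0.0, -0.0]
wrist_force: [-0.2, 0.1, -4.0]
opening: 0.0101
```

```bash
python3 - <<'E'
from h import *
st(); p,K,E=frame("wrist"); save(p,"w11"); np.savez("w11.npz",p=p,K=K,E=E)
p,K,E=frame("scene"); save(p,"s11",(200,160,420,320),3.5);np.savez("s11.npz",p=p,K=K,E=E)
E
```

```text
t 13.45 tcp [0.5562 0.1753 0.301 ] xaxis ang 93.21 z [-0.     0.001 -1.   ] open 0.0101 F [-0.2  0.1 -4. ] q [-0.51  0.45  0.17  1.82 -0.09  0.88  1.32]
```

View pics/w11.png

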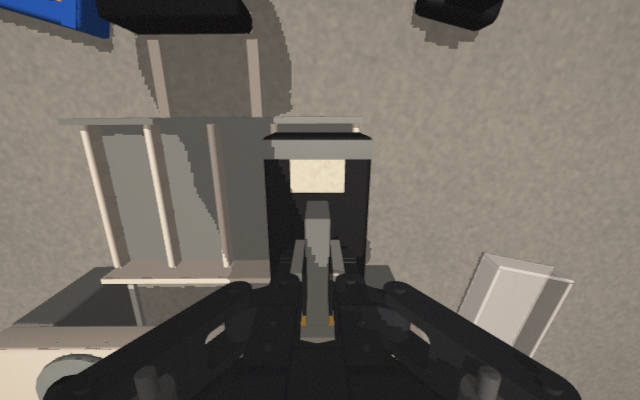

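View pics/s11.png

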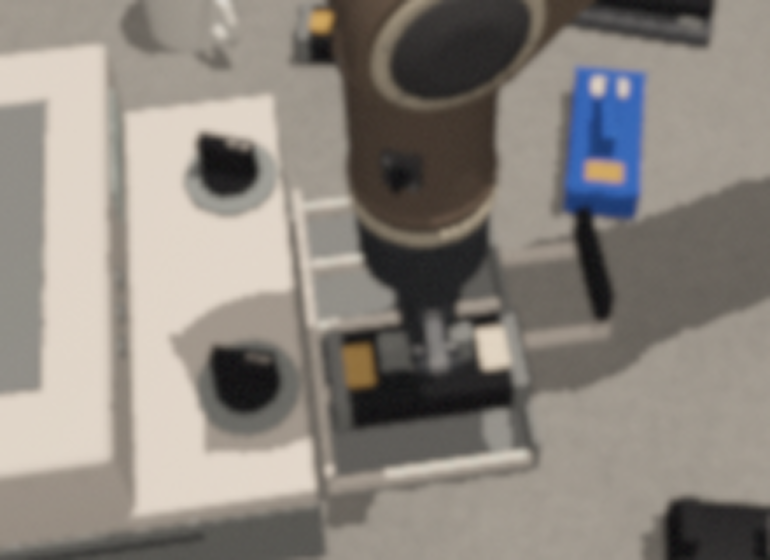

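```bash
python3 - <<'E'
from h import *
a=np.load("w11.npz"); save(a["p"],"w11z",(50,100,380,300),2.4)
E
```

```text
(no output)
```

View pics/w11z.png

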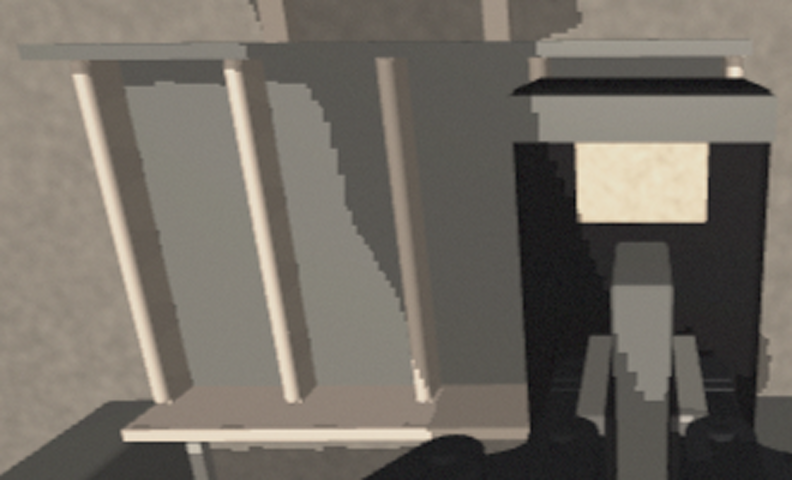

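```bash
python3 - <<'E'
from h import *
a=np.load("w11.npz");K,E=a["K"],a["E"]
g=lambda u,v:(50+(u-.7)/2.4,100+(v-.7)/2.4)
th=np.radians(3.2);x=np.array([np.cos(th),np.sin(th)]);y=np.array([-x[1],x[0]])
def s(n,u,z):
    p=plane(K,E,g(*u),z); print(n,p.round(4),"x',y'",(p[:2]@x).round(4),(p[:2]@y).round(4))
for n,u in [("R",(82,74)),("R",(160,400)),("d3",(233,68)),("d3",(291,400)),("d2",(386,60)),("d2",(424,400)),("d1",(537,66)),("L",(736,74))]: s(n,u,.027)
for u in [(240,58),(540,54),(750,52)]: s("front in top",u,.044)
for u in [(240,45),(540,40),(750,40)]: s("front out top",u,.044)
for u in [(135,431),(528,430)]: s("back in top",u,.044)
for u in [(135,440),(528,439)]: s("back out top",u,.044)
for u in [(195,385),(520,384)]: s("back floor",u,.010)
b=np.load("w6.npz")
print("tri d2 back",*tri(ray(K,E,g(424,400)),ray(b["K"],b["E"],(230+541/3-.3,60+355/3-.3))))
print("tri d3 back",*tri(ray(K,E,g(291,400)),ray(b["K"],b["E"],(230+530/3-.3,60+466/3-.3))))
o=env.observe()["tcp_pos"]; print("tcp x'y'",o[:2]@x,o[:2]@y)
p=plane(K,E,(0,0),1)
E
```

```text
R [ 0.5038 -0.0245  0.027 ] x',y' 0.5016 -0.0526
R [ 0.6333 -0.0175  0.027 ] x',y' 0.6313 -0.0528
d3 [0.4988 0.0288 0.027 ] x',y' 0.4996 0.0009
d3 [0.6304 0.0361 0.027 ] x',y' 0.6314 0.0008
d2 [0.4931 0.0826 0.027 ] x',y' 0.4969 0.055
d2 [0.6274 0.0905 0.027 ] x',y' 0.6315 0.0553
d1 [0.4922 0.1355 0.027 ] x',y' 0.499 0.1078
L [0.491  0.2056 0.027 ] x',y' 0.5017 0.1779
front in top [0.4942 0.0414 0.044 ] x',y' 0.4957 0.0138
front in top [0.4875 0.1389 0.044 ] x',y' 0.4945 0.1115
front in top [0.4831 0.2071 0.044 ] x',y' 0.4939 0.1798
front out top [0.4901 0.0419 0.044 ] x',y' 0.4916 0.0145
front out top [0.4831 0.1389 0.044 ] x',y' 0.4901 0.1117
front out top [0.4793 0.2067 0.044 ] x',y' 0.4901 0.1796
back in top [ 0.6368 -0.0161  0.044 ] x',y' 0.6349 -0.0516
back in top [0.6281 0.1358 0.044 ] x',y' 0.6347 0.1005
back out top [ 0.6408 -0.0168  0.044 ] x',y' 0.6389 -0.0525
back out top [0.6321 0.1358 0.044 ] x',y' 0.6387 0.1003
back floor [ 0.6357 -0.0143  0.01  ] x',y' 0.6339 -0.0497
back floor [0.6275 0.1269 0.01  ] x',y' 0.6336 0.0916
tri d2 back [0.62960839 0.08956866 0.02355648] [np.float64(0.0002762372939370418), np.float64(0.0002762372939369492)]
tri d3 back [0.63069894 0.03685534 0.02723231] [np.float64(0.0008228972613436388), np.float64(0.0008228972613435815)]
tcp x'y' 0.5649478861551631 0.14525273070626885
```

Two independent views agree: yaw 3.2°, lane length 139, and lane0 centre at x' 0.5645, y' 0.143. A 2 mm correction, then lower.

step_arm:
  steps:
    - {"grip": -1, "linear": [-0.2, 0, 0], "yaw": 0}
    - {"grip": -1, "linear": [0, 0, 2], "yaw": 0}
    - {"grip": -1, "linear": [0, 0, 2], "yaw": 0}
    - {"grip": -1, "linear": [0, 0, 1], "yaw": 0}
    - {"grip": -1, "linear": [0, 0, 1], "yaw": 0}
    - {"grip": -1, "linear": [0, 0, 0.8], "yaw": 0}
    - {"grip": -1, "linear": [0, 0, 0.5], "yaw": 0}
    - {"grip": -1, "linear": [0, 0, 0.3], "yaw": 0}
    - {"grip": -1, "linear": [0, 0, 0], "yaw": 0}

```text
clock: 14.45
tcp_pos: [0.5566, 0.1729, 0.2247]
eef_rot: [0.687, 0.727, -0.0, -0.0]
wrist_force: [-0.4, -1.0, -3.8]
opening: 0.0106
```

```bash
python3 - <<'E'
from h import *
st(); p,K,E=frame("wrist"); save(p,"w12"); np.savez("w12.npz",p=p,K=K,E=E)
E
```

```text
t 14.45 tcp [0.5566 0.1729 0.2247] xaxis ang 93.26 z [-0. -0. -1.] open 0.0106 F [-0.4 -1.  -3.8] q [-0.49  0.55  0.15  1.87 -0.12  0.73  1.35]
```

View pics/w12.png

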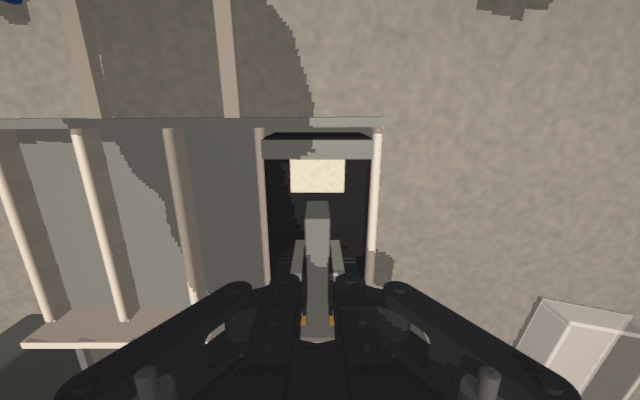

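The cartridge sits between the wall and divider 1, clear of the front wall. I'll lower the last 2–3 mm, release and rise.

step_arm:
  steps:
    - {"grip": -1, "linear": [0, 0, 0.2], "yaw": 0}
    - {"grip": -1, "linear": [0, 0, 0.1], "yaw": 0}
    - {"grip": -1, "linear": [0, 0, 0], "yaw": 0}

```text
clock: 14.8
tcp_pos: [0.5568, 0.1729, 0.2224]
eef_rot: [0.687, 0.727, 0.0, 0.0]
wrist_force: [-0.9, -0.4, 1.3]
opening: 0.0101
```

step_arm:
  steps:
    - {"grip": -0.3, "linear": [0, 0, 0], "yaw": 0}
    - {"grip": -0.2, "linear": [0, 0, 0], "yaw": 0}
    - {"grip": 0, "linear": [0, 0, 0], "yaw": 0}
    - {"grip": 0.2, "linear": [0, 0, -1], "yaw": 0}
    - {"grip": 0.3, "linear": [0, 0, -3], "yaw": 0}
    - {"grip": 0.3, "linear": [0, 0, -4], "yaw": 0}
    - {"grip": 0.3, "linear": [0, 0, -4], "yaw": 0}
    - {"grip": 1, "linear": [0, 0, -4], "yaw": 0}
    - {"grip": 1, "linear": [0, -3, 0], "yaw": 0}
    - {"grip": 1, "linear": [0, 0, 0], "yaw": 0}
    - {"grip": 1, "linear": [0, 0, 0], "yaw": 0}

```text
clock: 15.9
tcp_pos: [0.5262, 0.1712, 0.3826]
eef_rot: [0.687, 0.727, 0.001, 0.0]
wrist_force: [-0.1, 0.1, 0.4]
opening: 0.0855
```

```bash
python3 - <<'E'
from h import *
st(); p,K,E=frame("wrist"); save(p,"w13"); np.savez("w13.npz",p=p,K=K,E=E)
E
```

```text
t 15.9 tcp [0.5262 0.1712 0.3826] xaxis ang 93.28 z [ 0.001  0.001 -1.   ] open 0.0855 F [-0.1  0.1  0.4] q [-0.55  0.31  0.18  1.81 -0.06  1.03  1.29]
```

View pics/w13.png

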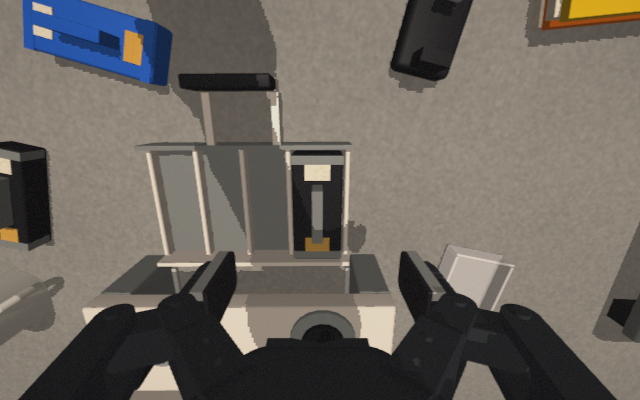

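The wide cartridge is seated in lane0, rib at (317,213). Now over to the narrow one.

step_arm:
  steps:
    - {"grip": 1, "linear": [-4.5, 0, 0], "yaw": 0}
    - {"grip": 1, "linear": [-4.5, 0, 0], "yaw": 0}
    - {"grip": 1, "linear": [-4.5, 0, 0], "yaw": 0}
    - {"grip": 1, "linear": [-4.5, 0, 0], "yaw": 0}
    - {"grip": 1, "linear": [-4.5, 0, 0], "yaw": 0}
    - {"grip": 1, "linear": [-4.5, 0, 0], "yaw": 0}
    - {"grip": 1, "linear": [-4.5, 0, 0], "yaw": 0}
    - {"grip": 1, "linear": [-4.5, 0, 0], "yaw": 0}
    - {"grip": 1, "linear": [0, 0, 0], "yaw": 0}
    - {"grip": 1, "linear": [0, 0, 0], "yaw": 0}

```text
clock: 16.95
tcp_pos: [0.5471, -0.1898, 0.381]
eef_rot: [0.688, 0.726, -0.001, -0.0]
wrist_force: [0.1, -0.1, -0.1]
opening: 0.0855
```

```bash
python3 - <<'E'
from h import *
st(); p,K,E=frame("wrist"); save(p,"w14"); np.savez("w14.npz",p=p,K=K,E=E)
E
```

```text
t 16.95 tcp [ 0.5471 -0.1898  0.381 ] xaxis ang 93.08 z [-0.001 -0.    -1.   ] open 0.0855 F [ 0.1 -0.1 -0.1] q [-0.01  0.36  0.34  1.76 -0.14  1.05  2.  ]
```

View pics/w14.png

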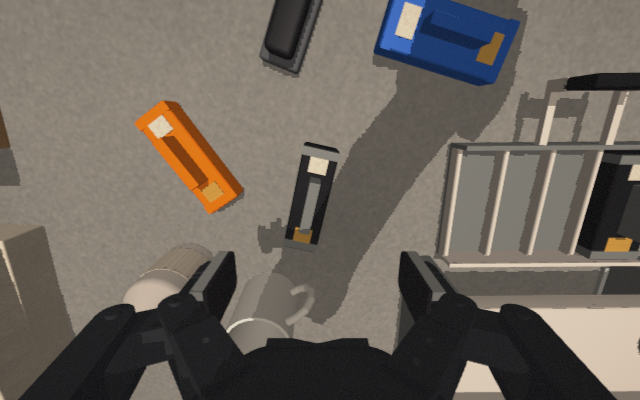

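The narrow cartridge is at (312,195), tilted, rib up, with the mug handle near its far end at (300,303). I'll take a closer second view.

step_arm:
  steps:
    - {"grip": 1, "linear": [0.5, 1, 3.5], "yaw": 4}
    - {"grip": 1, "linear": [0.5, 1, 3.5], "yaw": 4}
    - {"grip": 1, "linear": [0, 0, 0], "yaw": 0}
    - {"grip": 1, "linear": [0, 0, 0], "yaw": 0}

```text
clock: 17.4
tcp_pos: [0.567, -0.1764, 0.3115]
eef_rot: [0.734, 0.679, -0.001, -0.001]
wrist_force: [0.7, 0.8, 0.2]
opening: 0.0857
```

```bash
python3 - <<'E'
from h import *
st(); p,K,E=frame("wrist"); save(p,"w15"); np.savez("w15.npz",p=p,K=K,E=E)
a=np.load("w14.npz")
A=a["p"][125:265,260:370];B=p[110:300,250:380]
c=np.hstack([cv2.resize(A,None,fx=3.5,fy=3.5,interpolation=cv2.INTER_CUBIC),cv2.resize(B,None,fx=3,fy=3,interpolation=cv2.INTER_CUBIC)[:490]])
save(c,"w1415"); print(c.shape)
E
```

```text
t 17.4 tcp [ 0.567  -0.1764  0.3115] xaxis ang 85.5 z [-0.002  0.    -1.   ] open 0.0857 F [0.7 0.8 0.2] q [-0.03  0.47  0.34  1.79 -0.19  0.92  1.88]
(490, 775, 3)
```

View pics/w1415.png

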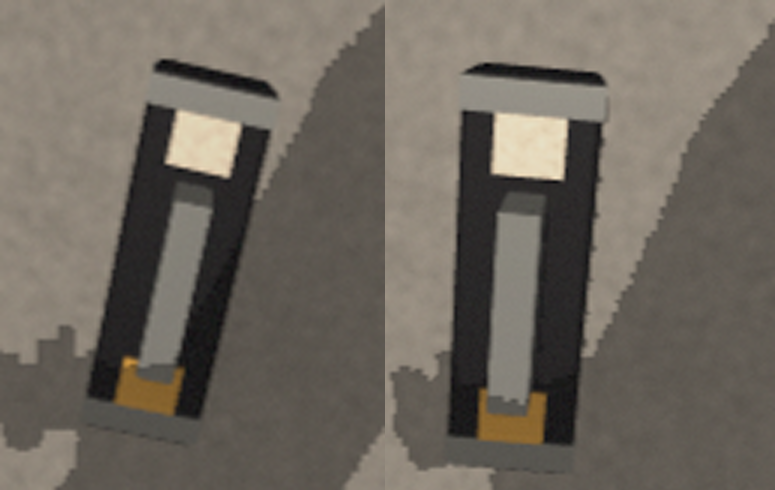

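View pics/w15.png

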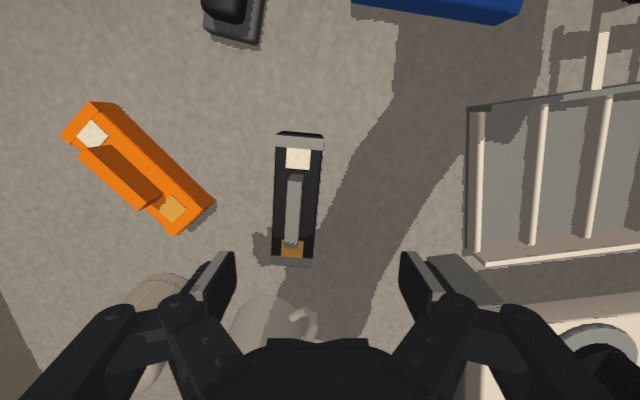

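```bash
python3 - <<'E'
from h import *
a=np.load("w14.npz");b=np.load("w15.npz");P=[]
for u,v in [((314.6,182.8),(295.1,180.4)),((304.2,233.3),(291.1,247.6))]:
    p,e=tri(ray(a["K"],a["E"],u),ray(b["K"],b["E"],v)); print(p.round(4),np.round(e,4))
    q,r=plane(a["K"],a["E"],u,.062),plane(b["K"],b["E"],v,.062);print(q.round(4),r.round(4)); P.append((q+r)/2)
d=P[1]-P[0]; print("len",np.linalg.norm(d)); yaw=np.degrees(np.arctan2(d[1],d[0])); print(yaw)
m=(P[0]+P[1])/2; print(m); go([m[0],m[1],.2125],yaw+90)
# check wide
c=np.load("w13.npz")
E
```

```text
[ 0.5413 -0.1924  0.0544] [0.0002 0.0002]
[ 0.5396 -0.1925  0.062 ] [ 0.5394 -0.1917  0.062 ]
[ 0.5983 -0.2012  0.0622] [0. 0.]
[ 0.5983 -0.2012  0.062 ] [ 0.5984 -0.2012  0.062 ]
len 0.059542930947688026
-8.813140878270929
[ 0.5689586  -0.19664879  0.062     ]
t 17.45 tcp [ 0.5671 -0.1773  0.3127] xaxis ang 85.43 z [ 0. -0. -1.] open 0.0851 F [ 0.4 -1.   0. ] q [-0.03  0.46  0.34  1.79 -0.19  0.92  1.88]
shift cm (at current yaw) [-1.91  0.33 10.02]
yaw about tool z (down => neg of world) 4.24
shift cm if turned first [-1.88  0.47 10.02]
```

step_arm:
  steps:
    - {"grip": 0.7, "linear": [0, 0, 0], "yaw": 4.2}
    - {"grip": 0.3, "linear": [-1.9, 0.5, 2], "yaw": 0}
    - {"grip": 0.3, "linear": [0, 0, 3], "yaw": 0}
    - {"grip": 0.3, "linear": [0, 0, 3], "yaw": 0}
    - {"grip": 0.3, "linear": [0, 0, 2], "yaw": 0}
    - {"grip": 0.3, "linear": [0, 0, 0], "yaw": 0}
    - {"grip": -1, "linear": [0, 0, 0], "yaw": 0}
    - {"grip": -1, "linear": [0, 0, 0], "yaw": 0}
    - {"grip": -1, "linear": [0, 0, 0], "yaw": 0}
    - {"grip": -1, "linear": [0, 0, 0], "yaw": 0}
    - {"grip": -1, "linear": [0, 0, 0], "yaw": 0}
  force: 80

```text
clock: 18.55
tcp_pos: [0.5695, -0.1976, 0.2138]
eef_rot: [0.76, 0.65, 0.001, 0.001]
wrist_force: [-1.4, 0.0, 8.3]
opening: 0.0104
```

```bash
python3 - <<'E'
from h import *
st(); p,K,E=frame("wrist"); save(p,"w16")
E
```

```text
t 18.55 tcp [ 0.5695 -0.1976  0.2138] xaxis ang 81.07 z [ 0.003 -0.    -1.   ] open 0.0104 F [-1.4  0.   8.3] q [ 0.03  0.61  0.31  1.83 -0.27  0.74  1.9 ]
```

View pics/w16.png

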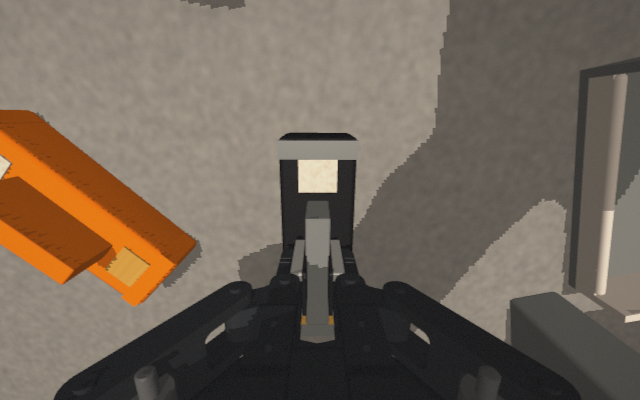

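step_arm:
  steps:
    - {"grip": -1, "linear": [0, 0, -1], "yaw": 0}
    - {"grip": -1, "linear": [0, 0, -2], "yaw": 0}
    - {"grip": -1, "linear": [0, 0, -3], "yaw": 0}
    - {"grip": -1, "linear": [0, 0, -2.6], "yaw": 0}
    - {"grip": -1, "linear": [2, -0.4, 0], "yaw": 0}
    - {"grip": -1, "linear": [3, -0.5, 0], "yaw": 0}
    - {"grip": -1, "linear": [3, -0.5, 0], "yaw": 0}
    - {"grip": -1, "linear": [3, -0.5, 0], "yaw": 0}
    - {"grip": -1, "linear": [3, -0.6, 0], "yaw": 0}
    - {"grip": -1, "linear": [3, -0.6, 0], "yaw": 0}
    - {"grip": -1, "linear": [3, -0.5, 0], "yaw": 0}
    - {"grip": -1, "linear": [0, 0, 0], "yaw": -4}
    - {"grip": -1, "linear": [0, 0, 0], "yaw": -4}
    - {"grip": -1, "linear": [0, 0, 0], "yaw": -4.1}
    - {"grip": -1, "linear": [0, 0, 0], "yaw": 0}
    - {"grip": -1, "linear": [0, 0, 0], "yaw": 0}

```text
clock: 20.2
tcp_pos: [0.5642, 0.0057, 0.2981]
eef_rot: [0.688, 0.726, 0.0, 0.0]
wrist_force: [0.7, -1.0, -3.6]
opening: 0.01
```

```bash
python3 - <<'E'
from h import *
th=np.radians(3.2)
go([.565,.0056,.2255],93.2)
p,K,E=frame("wrist"); save(p,"w17"); np.savez("w17.npz",p=p,K=K,E=E)
E
```

```text
t 20.2 tcp [0.5642 0.0057 0.2981] xaxis ang 93.03 z [ 0.  0. -1.] open 0.01 F [ 0.7 -1.  -3.6] q [-0.31  0.43  0.28  1.87 -0.15  0.86  1.67]
shift cm (at current yaw) [-0.01  0.08  7.26]
yaw about tool z (down => neg of world) -0.17
shift cm if turned first [-0.01  0.08  7.26]
```

View pics/w17.png

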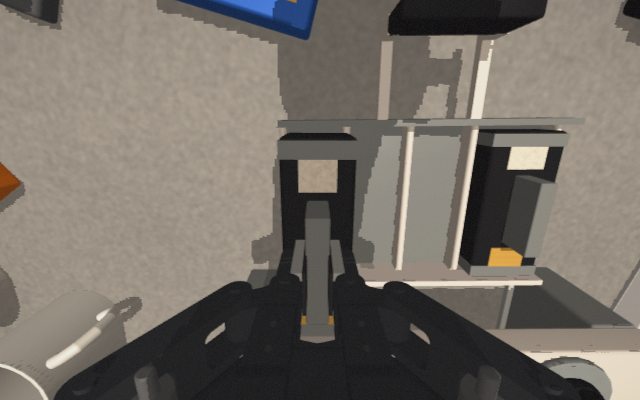

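step_arm:
  steps:
    - {"grip": -1, "linear": [0, 0.1, 2], "yaw": -0.2}
    - {"grip": -1, "linear": [0, 0, 2], "yaw": 0}
    - {"grip": -1, "linear": [0, 0, 1], "yaw": 0}
    - {"grip": -1, "linear": [0, 0, 1], "yaw": 0}
    - {"grip": -1, "linear": [0, 0, 0.6], "yaw": 0}
    - {"grip": -1, "linear": [0, 0, 0.4], "yaw": 0}
    - {"grip": -1, "linear": [0, 0, 0.2], "yaw": 0}
    - {"grip": -1, "linear": [0, 0, 0.2], "yaw": 0}
    - {"grip": -1, "linear": [0, 0, 0], "yaw": 0}

```text
clock: 21.15
tcp_pos: [0.5655, 0.0059, 0.224]
eef_rot: [0.686, 0.728, 0.0, 0.0]
wrist_force: [-0.3, 0.6, -3.5]
opening: 0.0103
```

```bash
python3 - <<'E'
from h import *
st(); p,K,E=frame("wrist"); save(p,"w18"); np.savez("w18.npz",p=p,K=K,E=E)
E
```

```text
t 21.15 tcp [0.5655 0.0059 0.224 ] xaxis ang 93.36 z [ 0.001  0.    -1.   ] open 0.0103 F [-0.3  0.6 -3.5] q [-0.28  0.54  0.25  1.92 -0.19  0.71  1.71]
```

View pics/w18.png

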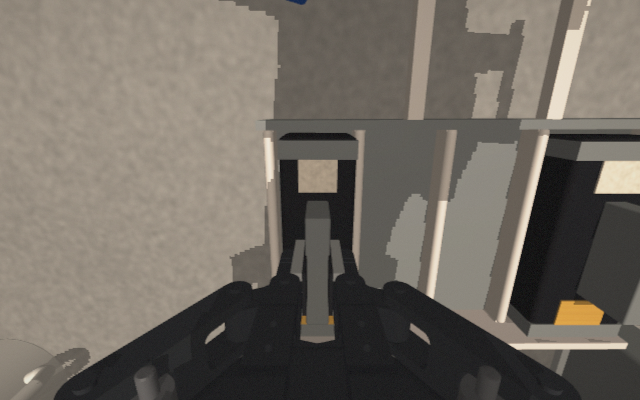

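The cartridge is in lane3 between its walls. I'll lower 2 mm, release and rise for a check.

step_arm:
  steps:
    - {"grip": -1, "linear": [0, 0, 0.15], "yaw": 0}
    - {"grip": -1, "linear": [0, 0, 0], "yaw": 0}
    - {"grip": -0.3, "linear": [0, 0, 0], "yaw": 0}
    - {"grip": -0.2, "linear": [0, 0, 0], "yaw": 0}
    - {"grip": 0, "linear": [0, 0, 0], "yaw": 0}
    - {"grip": 0.2, "linear": [0, 0, -1], "yaw": 0}
    - {"grip": 0.3, "linear": [0, 0, -3], "yaw": 0}
    - {"grip": 0.3, "linear": [0, 0, -4], "yaw": 0}
    - {"grip": 0.3, "linear": [0, 0, -4], "yaw": 0}
    - {"grip": 1, "linear": [4, -2, -4], "yaw": 0}
    - {"grip": 1, "linear": [4, -2, -1], "yaw": 0}
    - {"grip": 1, "linear": [0, 0, 0], "yaw": 0}
    - {"grip": 1, "linear": [0, 0, 0], "yaw": 0}

```text
clock: 22.5
tcp_pos: [0.524, 0.0778, 0.3866]
eef_rot: [0.685, 0.728, 0.001, 0.0]
wrist_force: [0.2, -0.6, 0.7]
opening: 0.0849
```

```bash
python3 - <<'E'
from h import *
st(); p,K,E=frame("wrist"); save(p,"w19"); np.savez("w19.npz",p=p,K=K,E=E); save(p,"w19z",(180,90,420,290),3.2)
p,K,E=frame("scene"); save(p,"s19")
E
```

```text
t 22.5 tcp [0.524  0.0778 0.3866] xaxis ang 93.51 z [ 0.001  0.001 -1.   ] open 0.0849 F [ 0.2 -0.6  0.7] q [-0.47  0.27  0.28  1.87 -0.09  1.02  1.48]
```

View pics/w19z.png

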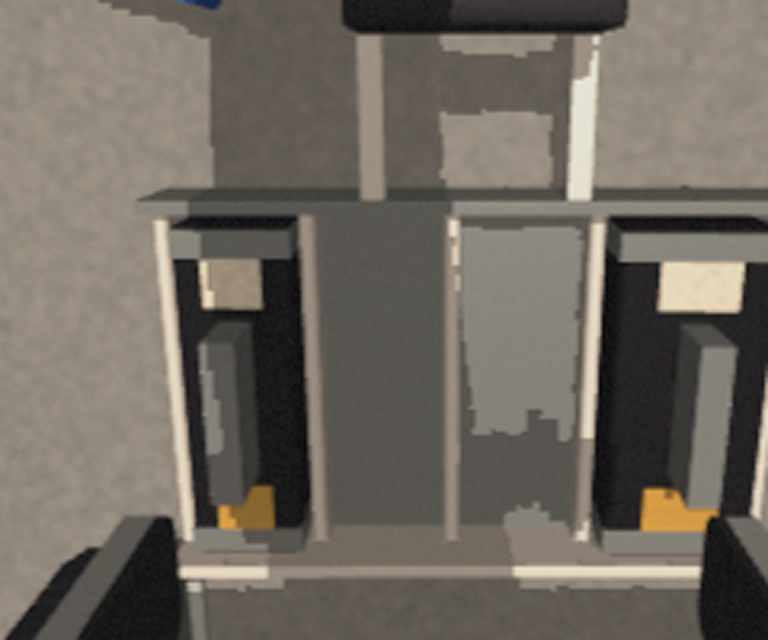

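View pics/s19.png

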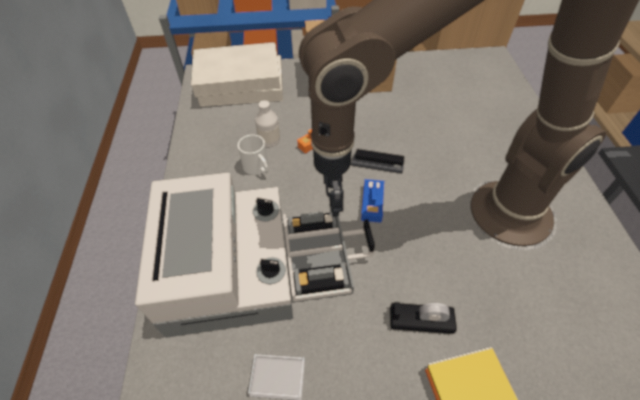

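Both cartridges sit flat in lanes 0 and 3. Before closing the tray I'll check that no cartridge was hidden by the arm at the start.

```bash
python3 - <<'E'
from h import *
p,K,E=frame("top"); save(p,"t19",None,1.2)
# final check seat: rib-top centre plane z=.072
b=np.load("w19.npz");th=np.radians(3.2);x=np.array([np.cos(th),np.sin(th)]);y=np.array([-x[1],x[0]])
g=lambda u,v:(180+u/3.2-.3,90+v/3.2-.3)
for n,q in [("lane3 rib",[(216,345),(236,500)]),("lane0 rib",[(714,345),(703,506)])]:
    m=sum(plane(b["K"],b["E"],g(*u),.072) for u in q)/2; print(n,(m[:2]@x).round(4),(m[:2]@y).round(4))
E
```

```text
lane3 rib 0.5644 -0.0235
lane0 rib 0.5649 0.1412
```

View pics/t19.png

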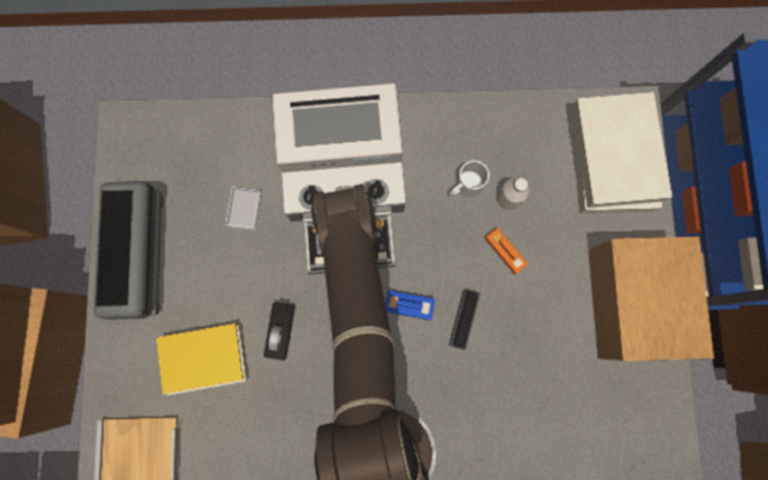

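No other cartridges are on the bench. The rib centres lie within about 3 mm of both lane centres. I'll shut the fingers and go down in front of the handle to push the tray home.

step_arm:
  steps:
    - {"grip": -1, "linear": [0.4, -4, 0], "yaw": 0}
    - {"grip": -1, "linear": [0.5, -4, 0], "yaw": 0}
    - {"grip": -1, "linear": [0.5, -4, 0], "yaw": 0}
    - {"grip": -1, "linear": [0, -2, 0], "yaw": 0}
    - {"grip": -1, "linear": [0, 0, 3], "yaw": 0}
    - {"grip": -1, "linear": [0, 0, 3], "yaw": 0}
    - {"grip": -1, "linear": [0, 0, 3], "yaw": 0}
    - {"grip": -1, "linear": [0, 0, 0], "yaw": 0}
    - {"grip": -1, "linear": [0, 0, 0], "yaw": 0}
  force: 40

```text
clock: 23.55
tcp_pos: [0.3842, 0.082, 0.2956]
eef_rot: [0.687, 0.727, -0.001, -0.0]
wrist_force: [0.7, 0.5, 0.1]
opening: -0.0
```

```bash
python3 - <<'E'
from h import *
go([.386,.084,.227],93.2); p,K,E=frame("wrist"); save(p,"w20")
E
```

```text
t 23.55 tcp [0.3842 0.082  0.2956] xaxis ang 93.26 z [-0.002 -0.001 -1.   ] open -0.0 F [0.7 0.5 0.1] q [-0.55  0.16  0.24  2.26 -0.06  0.73  1.36]
shift cm (at current yaw) [0.2  0.21 6.86]
yaw about tool z (down => neg of world) 0.06
shift cm if turned first [0.2  0.21 6.86]
```

View pics/w20.png

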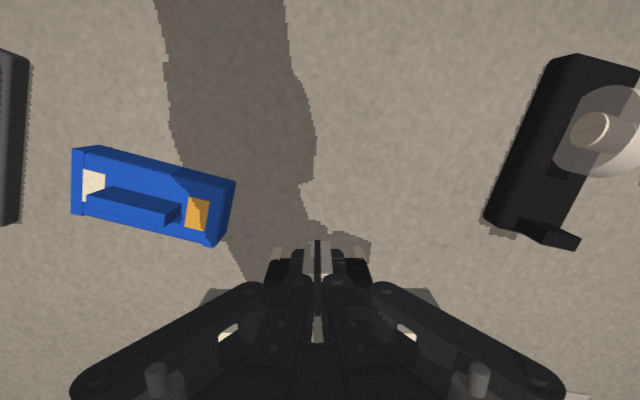

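The fingers are clear in front of the handle. The blue look-alike is left of them, well clear. I'll go down and start the push.

step_arm:
  steps:
    - {"grip": -1, "linear": [0.2, 0, 3], "yaw": 0}
    - {"grip": -1, "linear": [0, 0, 3], "yaw": 0}
    - {"grip": -1, "linear": [0, 0, 0.8], "yaw": 0}
    - {"grip": -1, "linear": [0, 0, 0], "yaw": 0}
    - {"grip": -1, "linear": [0, 1, 0], "yaw": 0}
    - {"grip": -1, "linear": [0, 1, 0], "yaw": 0}
    - {"grip": -1, "linear": [0, 1, 0], "yaw": 0}
    - {"grip": -1, "linear": [0, 1, 0], "yaw": 0}
    - {"grip": -1, "linear": [0, 1, 0], "yaw": 0}
    - {"grip": -1, "linear": [0, 1, 0], "yaw": 0}

```text
clock: 24.6
tcp_pos: [0.4442, 0.0883, 0.2276]
eef_rot: [0.686, 0.728, -0.0, -0.0]
wrist_force: [-4.1, 0.5, 2.3]
opening: -0.0003
```

```bash
python3 - <<'E'
from h import *
st(); p,K,E=frame("scene"); save(p,"s21",(200,150,440,320),3.2)
E
```

```text
t 24.6 tcp [0.4442 0.0883 0.2276] xaxis ang 93.36 z [-0.001  0.    -1.   ] open -0.0003 F [-4.1  0.5  2.3] q [-0.48  0.38  0.21  2.18 -0.14  0.59  1.46]
```

View pics/s21.png

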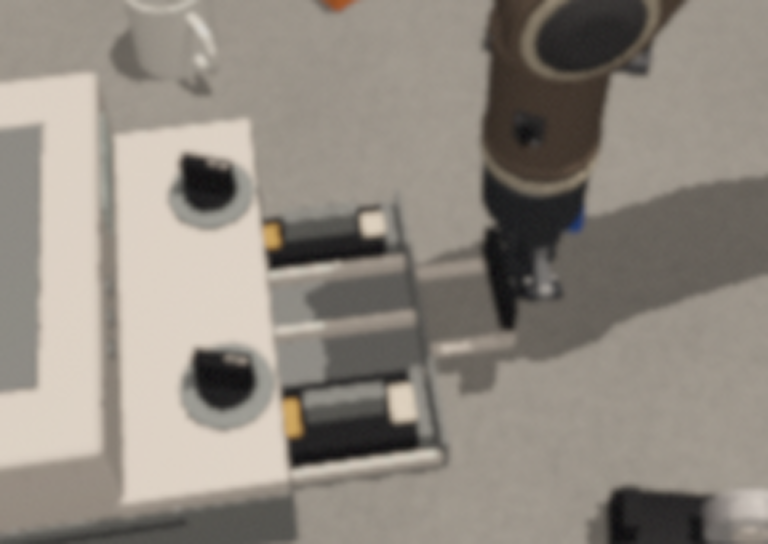

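step_arm:
  steps:
    - {"grip": -1, "linear": [0, 1, 0], "yaw": 0}
    - {"grip": -1, "linear": [0, 1, 0], "yaw": 0}
    - {"grip": -1, "linear": [0, 1, 0], "yaw": 0}
    - {"grip": -1, "linear": [0, 1, 0], "yaw": 0}
    - {"grip": -1, "linear": [0, 1, 0], "yaw": 0}
    - {"grip": -1, "linear": [0, 1, 0], "yaw": 0}
    - {"grip": -1, "linear": [0, 1, 0], "yaw": 0}
    - {"grip": -1, "linear": [0, 1, 0], "yaw": 0}
    - {"grip": -1, "linear": [0, 0.8, 0], "yaw": 0}
    - {"grip": -1, "linear": [0, 0.7, 0], "yaw": 0}
    - {"grip": -1, "linear": [0, 0.4, 0], "yaw": 0}
    - {"grip": -1, "linear": [0, 0, 0], "yaw": 0}

```text
clock: 25.85
tcp_pos: [0.5435, 0.0938, 0.2279]
eef_rot: [0.686, 0.727, 0.001, 0.001]
wrist_force: [-0.2, 0.6, 0.6]
opening: 0.0001
```

step_arm:
  steps:
    - {"grip": -1, "linear": [0, 0.3, 0], "yaw": 0}
    - {"grip": -1, "linear": [0, 0.3, 0], "yaw": 0}
    - {"grip": -1, "linear": [0, 0.3, 0], "yaw": 0}
    - {"grip": -1, "linear": [0, 0, 0], "yaw": 0}

```text
clock: 26.25
tcp_pos: [0.552, 0.0944, 0.2278]
eef_rot: [0.686, 0.727, 0.0, 0.0]
wrist_force: [-0.5, -0.7, -0.6]
opening: -0.0002
```

step_arm:
  steps:
    - {"grip": -1, "linear": [0, 0.3, 0], "yaw": 0}
    - {"grip": -1, "linear": [0, 0.3, 0], "yaw": 0}
    - {"grip": -1, "linear": [0, 0, 0], "yaw": 0}

```text
clock: 26.55
tcp_pos: [0.5579, 0.0949, 0.2276]
eef_rot: [0.686, 0.728, 0.0, 0.0]
wrist_force: [-2.2, -0.6, -1.0]
opening: -0.0
```

```bash
python3 - <<'E'
from h import *
st(); p,K,E=frame("scene"); save(p,"s22",(200,150,440,320),3.2)
p,K,E=frame("wrist"); save(p,"w22")
E
```

```text
t 26.55 tcp [0.5579 0.0949 0.2276] xaxis ang 93.36 z [ 0.001  0.    -1.   ] open -0.0 F [-2.2 -0.6 -1. ] q [-0.41  0.53  0.21  1.91 -0.16  0.71  1.52]
```

View pics/s22.png

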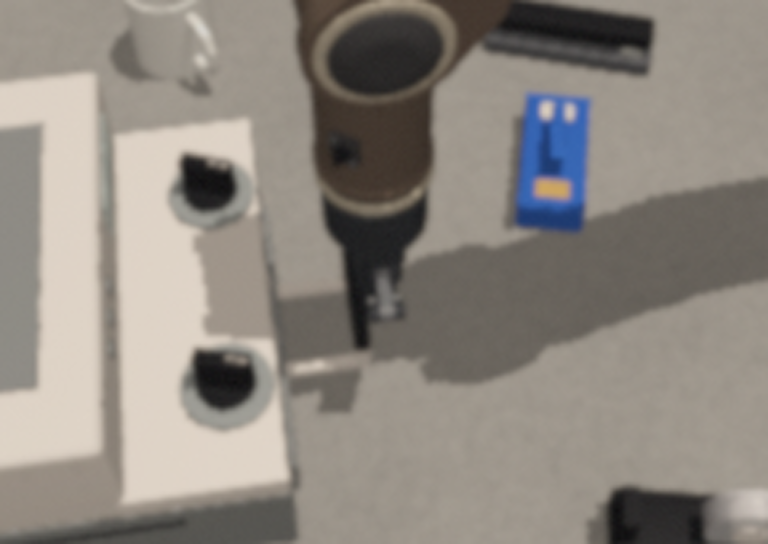

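View pics/w22.png

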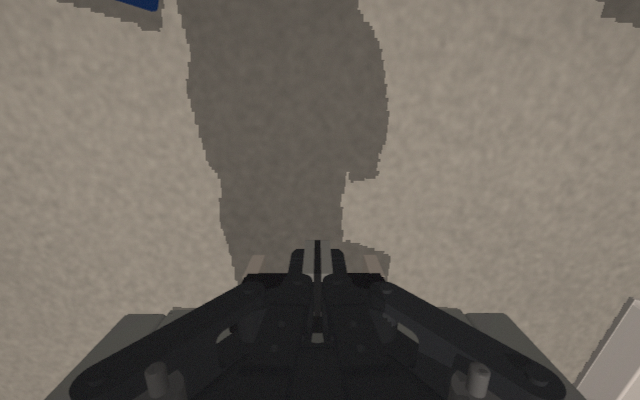

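It's nearly home. I'll push on until the stop is felt.

step_arm:
  steps:
    - {"grip": -1, "linear": [0, 0.3, 0], "yaw": 0}
    - {"grip": -1, "linear": [0, 0.3, 0], "yaw": 0}

```text
clock: 26.85
tcp_pos: [0.561, 0.0952, 0.227]
eef_rot: [0.686, 0.728, -0.003, -0.003]
wrist_force: [-20.7, -1.6, 13.5]
opening: -0.0001
```

step_arm:
  steps:
    - {"grip": -1, "linear": [0, 0.2, 0], "yaw": 0}
    - {"grip": -1, "linear": [0, 0.2, 0], "yaw": 0}

```text
clock: 27.05
tcp_pos: [0.5622, 0.0953, 0.2262]
eef_rot: [0.686, 0.728, -0.006, -0.005]
wrist_force: [-31.1, -2.5, 20.5]
opening: 0.0002
```

step_arm:
  steps:
    - {"grip": -1, "linear": [0, 0.2, 0], "yaw": 0}
    - {"grip": -1, "linear": [0, 0, 0], "yaw": 0}

```text
clock: 27.25
tcp_pos: [0.5628, 0.0954, 0.2257]
eef_rot: [0.686, 0.728, -0.007, -0.007]
wrist_force: [-31.3, -1.9, 18.5]
opening: -0.0002
```

The tray is at its home stop, 31 N steady with no motion. I'll retreat, rise and look at the knobs.

step_arm:
  steps:
    - {"grip": -1, "linear": [0, -0.8, 0], "yaw": 0}
    - {"grip": -1, "linear": [0, -2, 0], "yaw": 0}
    - {"grip": -1, "linear": [0, -1, -4], "yaw": 0}
    - {"grip": -1, "linear": [0, 0, -5], "yaw": 0}
    - {"grip": -1, "linear": [0, 0, -5], "yaw": 0}
    - {"grip": 1, "linear": [0, 3, -5], "yaw": 0}
    - {"grip": 1, "linear": [0, 4, 0], "yaw": 0}
    - {"grip": 1, "linear": [0, 3, 0], "yaw": 0}
    - {"grip": 1, "linear": [0, 0, 0], "yaw": 0}
    - {"grip": 1, "linear": [0, 0, 0], "yaw": 0}

```text
clock: 28.25
tcp_pos: [0.6273, 0.099, 0.4099]
eef_rot: [0.686, 0.727, -0.0, 0.0]
wrist_force: [0.3, -0.4, -0.8]
opening: 0.0724
```

```bash
python3 - <<'E'
from h import *
st(); p,K,E=frame("wrist"); save(p,"w23"); np.savez("w23.npz",p=p,K=K,E=E)
E
```

```text
t 28.25 tcp [0.6273 0.099  0.4099] xaxis ang 93.35 z [-0. -0. -1.] open 0.0724 F [ 0.3 -0.4 -0.8] q [-0.43  0.43  0.27  1.58 -0.12  1.15  1.5 ]
```

View pics/w23.png

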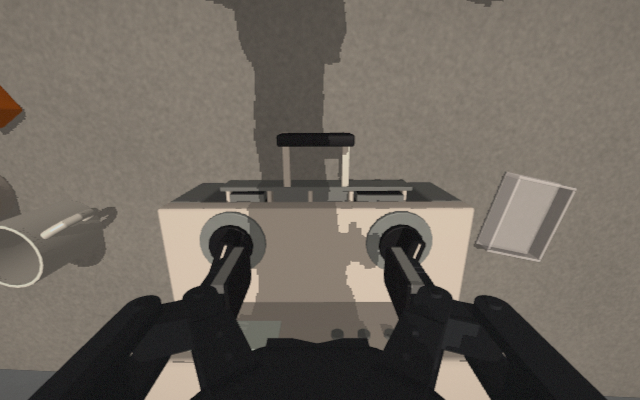

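```bash
python3 - <<'E'
from h import *
b=np.load("w23.npz");K,E=b["K"],b["E"];save(b["p"],"w23z",(150,120,490,330),2.3)
th=np.radians(3.2);x=np.array([np.cos(th),np.sin(th)]);y=np.array([-x[1],x[0]])
def s(n,u,z):
    p=plane(K,E,u,z); print(n,p.round(4),"x',y'",(p[:2]@x).round(4),(p[:2]@y).round(4))
s("frontwall out",(316,181),.044);s("handle top",(316,134),.09);s("handle",(277,137),.09);s("handle",(354,137),.09);s("deck front",(316,204),.115)
s("deckL",(161,209),.115);s("deckR",(473,209),.115);s("clip",(0,0),0)
E
```

```text
frontwall out [0.6291 0.0981 0.044 ] x',y' 0.6336 0.0629
handle top [0.5698 0.0949 0.09  ] x',y' 0.5743 0.0629
handle [0.5751 0.0556 0.09  ] x',y' 0.5773 0.0234
handle [0.5706 0.1335 0.09  ] x',y' 0.5771 0.1014
deck front [0.636  0.0987 0.115 ] x',y' 0.6405 0.063
deckL [ 0.6502 -0.0558  0.115 ] x',y' 0.646 -0.092
deckR [0.6322 0.256  0.115 ] x',y' 0.6455 0.2203
clip [ 0.4455 -0.2801 -0.    ] x',y' 0.4292 -0.3045
```

View pics/w23z.png

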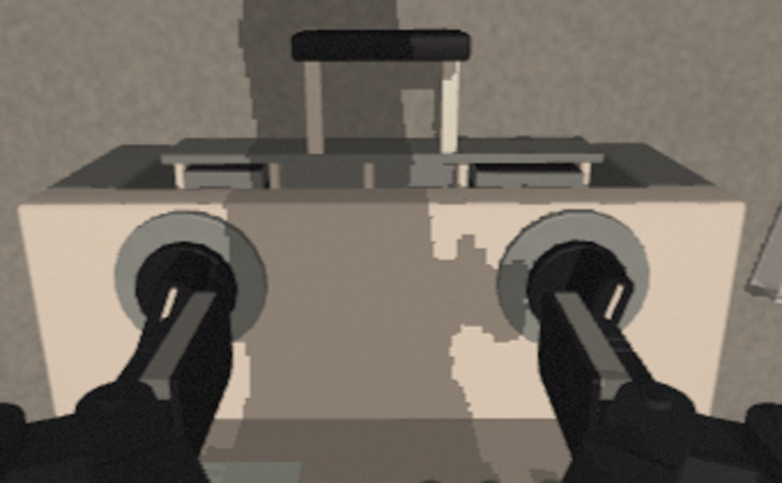

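The tray is home: the front wall is at x' about 0.641 against 0.490 when out, a travel of 0.15. Knob discs are at zoomed (191,278) and (572,275). I'll hover over the right knob for a proper measurement.

step_arm:
  steps:
    - {"grip": 1, "linear": [-4.3, 2.5, 0], "yaw": 0}
    - {"grip": 1, "linear": [-4.3, 2.4, 0], "yaw": 0}
    - {"grip": 1, "linear": [0, 0, 0], "yaw": 0}
    - {"grip": 1, "linear": [0, 0, 0], "yaw": 0}

```text
clock: 28.7
tcp_pos: [0.6806, 0.0142, 0.4104]
eef_rot: [0.687, 0.726, -0.0, 0.0]
wrist_force: [0.3, 0.2, -0.6]
opening: 0.0854
```

```bash
python3 - <<'E'
from h import *
st(); p,K,E=frame("wrist"); save(p,"w24"); np.savez("w24.npz",p=p,K=K,E=E)
E
```

```text
t 28.7 tcp [0.6806 0.0142 0.4104] xaxis ang 93.18 z [-0. -0. -1.] open 0.0854 F [ 0.3  0.2 -0.6] q [-0.29  0.51  0.29  1.45 -0.15  1.2   1.66]
```

step_arm:
  steps:
    - {"grip": 1, "linear": [2, 0.5, 2.5], "yaw": 0}
    - {"grip": 1, "linear": [0, 0.5, 2.5], "yaw": 0}
    - {"grip": 1, "linear": [0, 0, 0], "yaw": 0}
    - {"grip": 1, "linear": [0, 0, 0], "yaw": 0}

```text
clock: 29.15
tcp_pos: [0.6892, 0.0375, 0.3608]
eef_rot: [0.686, 0.728, -0.0, -0.0]
wrist_force: [0.5, -0.4, 0.9]
opening: 0.0852
```

```bash
python3 - <<'E'
from h import *
st(); p,K,E=frame("wrist"); np.savez("w25.npz",p=p,K=K,E=E)
a=np.load("w24.npz")["p"]
c=np.hstack([cv2.resize(a[130:290,250:380],None,fx=3,fy=3,interpolation=cv2.INTER_CUBIC),cv2.resize(p[110:270,220:350],None,fx=3,fy=3,interpolation=cv2.INTER_CUBIC)])
save(c,"w2425"); save(p,"w25")
E
```

```text
t 29.15 tcp [0.6892 0.0375 0.3608] xaxis ang 93.44 z [-0.001  0.    -1.   ] open 0.0852 F [ 0.5 -0.4  0.9] q [-0.31  0.57  0.28  1.48 -0.17  1.12  1.64]
```

View pics/w2425.png

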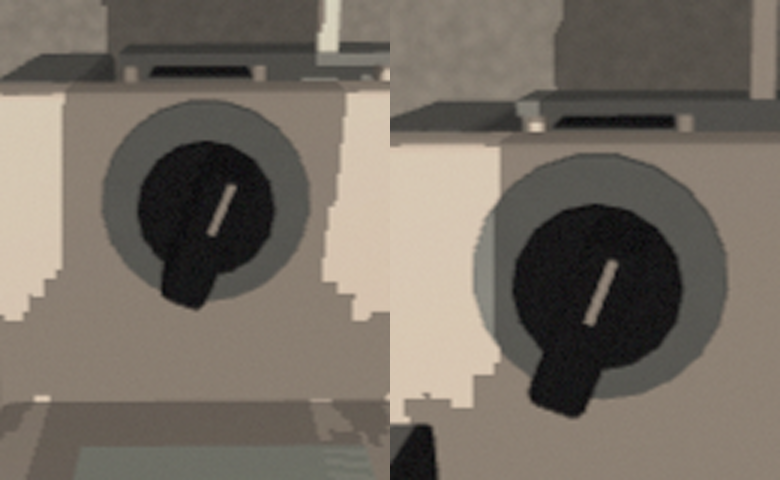

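View pics/w25.png

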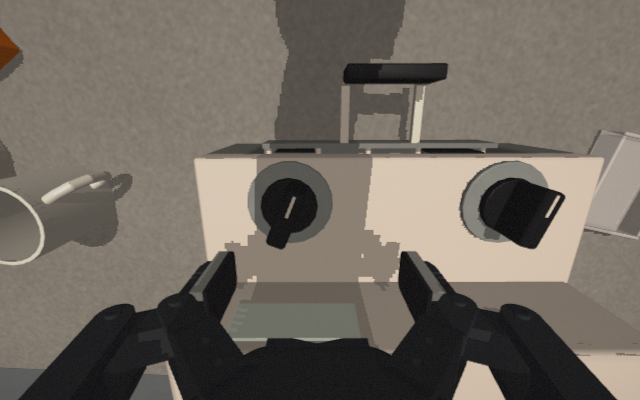

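Contrary to what I assumed, the right knob's bar isn't along x: its white mark is tilted about 22° clockwise. I'll measure both bars from the two views.

```bash
python3 - <<'E'
from h import *
a=np.load("w24.npz");b=np.load("w25.npz")
th=np.radians(3.2);x=np.array([np.cos(th),np.sin(th)]);y=np.array([-x[1],x[0]])
rp=lambda p:(p[:2]@x).round(4).tolist()+[(p[:2]@y).round(4)]
P=[]
for n,u,v in [("mark near robot",(327.2,191.7),(294.2,197.2)),("mark far",(320.2,208.2),(286.2,218.2)),("tail tip",(310.5,230.5),(275.5,246))]:
    p,e=tri(ray(a["K"],a["E"],u),ray(b["K"],b["E"],v)); print(n,p.round(4),rp(p),np.round(e,4)); P.append(p)
d=P[1]-P[0]; print("ang rel printer",np.degrees(np.arctan2(d[1],d[0]))-3.2)
for n,u,v in [("disc",(250+205/3-.3,130+200/3-.3),(220+210/3-.3,110+275/3-.3)),("knobcirc",(250+206/3-.3,130+207/3-.3),(220+208/3-.3,110+287/3-.3))]:
    p,e=tri(ray(a["K"],a["E"],u),ray(b["K"],b["E"],v)); print(n,p.round(4),rp(p),np.round(e,4))
save(b["p"],"w25z",(440,140,600,270),4)
save(a["p"],"w24z",(400,140,640,290),3)
E
```

```text
Traceback (most recent call last):
TypeError: unsupported operand type(s) for +: 'float' and 'list'
```

```bash
python3 - <<'E'
from h import *
a=np.load("w24.npz");b=np.load("w25.npz")
th=np.radians(3.2);x=np.array([np.cos(th),np.sin(th)]);y=np.array([-x[1],x[0]])
rp=lambda p:np.round([p[:2]@x,p[:2]@y],4)
P=[]
for n,u,v in [("mark near robot",(327.2,191.7),(294.2,197.2)),("mark far",(320.2,208.2),(286.2,218.2)),("tail tip",(310.5,230.5),(275.5,246))]:
    p,e=tri(ray(a["K"],a["E"],u),ray(b["K"],b["E"],v)); print(n,p.round(4),rp(p),np.round(e,4)); P.append(p)
d=P[1]-P[0]; print("ang rel printer",np.degrees(np.arctan2(d[1],d[0]))-3.2)
for n,u,v in [("disc",(250+205/3-.3,130+200/3-.3),(220+210/3-.3,110+275/3-.3)),("knobcirc",(250+206/3-.3,130+207/3-.3),(220+208/3-.3,110+287/3-.3))]:
    p,e=tri(ray(a["K"],a["E"],u),ray(b["K"],b["E"],v)); print(n,p.round(4),rp(p),np.round(e,4))
save(b["p"],"w25z",(440,140,600,270),4)
save(a["p"],"w24z",(400,140,640,290),3)
E
```

```text
mark near robot [0.6636 0.0217 0.1609] [ 0.6638 -0.0153] [0.0001 0.0001]
mark far [0.6786 0.0169 0.1596] [ 0.6785 -0.021 ] [0. 0.]
tail tip [0.7004 0.0099 0.1567] [ 0.6999 -0.0293] [0.0001 0.0001]
ang rel printer -21.02812300763578
disc [0.6806 0.0154 0.117 ] [ 0.6804 -0.0226] [0.0002 0.0002]
knobcirc [0.6804 0.0157 0.1269] [ 0.6802 -0.0223] [0.0001 0.0001]
```

View pics/w25z.png

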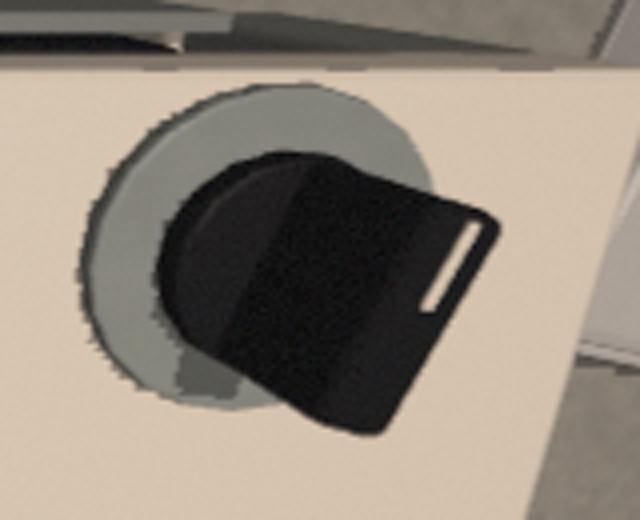

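View pics/w24z.png

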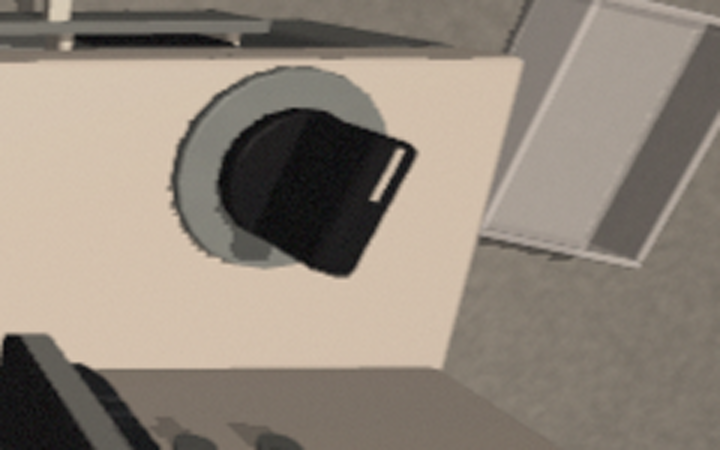

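```bash
python3 - <<'E'
from h import *
a=np.load("w24.npz");b=np.load("w25.npz")
th=np.radians(3.2);x=np.array([np.cos(th),np.sin(th)]);y=np.array([-x[1],x[0]])
P=[]
for u,v in [((534.0,189.8),(558.4,196)),((524.7,206.5),(546.8,217.2))]:
    p,e=tri(ray(a["K"],a["E"],u),ray(b["K"],b["E"],v)); print(p.round(4),np.round([p[:2]@x,p[:2]@y],4),np.round(e,4)); P.append(p)
d=P[1]-P[0]; print("L ang rel printer",np.degrees(np.arctan2(d[1],d[0]))-3.2)
go([.6805,.0156,.305],72.2)
E
```

```text
[0.6545 0.1952 0.1539] [0.6644 0.1583] [0.0001 0.0001]
[0.6677 0.1865 0.1601] [0.677  0.1489] [0. 0.]
L ang rel printer -36.59381135045117
t 29.2 tcp [0.6896 0.0369 0.3618] xaxis ang 93.39 z [ 0.001  0.    -1.   ] open 0.0851 F [ 0.4 -0.3  0.1] q [-0.31  0.57  0.28  1.48 -0.17  1.12  1.64]
shift cm (at current yaw) [-2.08 -1.04  5.68]
yaw about tool z (down => neg of world) 21.19
shift cm if turned first [-2.31 -0.22  5.68]
```

step_arm:
  steps:
    - {"grip": 0.7, "linear": [0, 0, 0], "yaw": 7}
    - {"grip": 0.5, "linear": [0, 0, 0], "yaw": 7}
    - {"grip": 0.3, "linear": [0, 0, 0], "yaw": 7.2}
    - {"grip": 0.2, "linear": [-2.3, -0.2, 0], "yaw": 0}
    - {"grip": 0.2, "linear": [0, 0, 0], "yaw": 0}
    - {"grip": 0.2, "linear": [0, 0, 2], "yaw": 0}
    - {"grip": 0.2, "linear": [0, 0, 2], "yaw": 0}
    - {"grip": 0.2, "linear": [0, 0, 1.2], "yaw": 0}
    - {"grip": 0.2, "linear": [0, 0, 0], "yaw": 0}
  force: 50

```text
clock: 30.1
tcp_pos: [0.6805, 0.0156, 0.3075]
eef_rot: [0.808, 0.589, -0.001, -0.001]
wrist_force: [0.0, 0.4, -0.3]
opening: 0.0515
```

```bash
python3 - <<'E'
from h import *
go([.6805,.0156,.305],72.2); p,K,E=frame("wrist"); save(p,"w26")
E
```

```text
t 30.1 tcp [0.6805 0.0156 0.3075] xaxis ang 72.18 z [-0.002  0.    -1.   ] open 0.0515 F [ 0.   0.4 -0.3] q [-0.33  0.61  0.35  1.56 -0.24  1.01  1.35]
shift cm (at current yaw) [0.   0.   0.25]
yaw about tool z (down => neg of world) -0.02
shift cm if turned first [0.   0.   0.25]
```

View pics/w26.png

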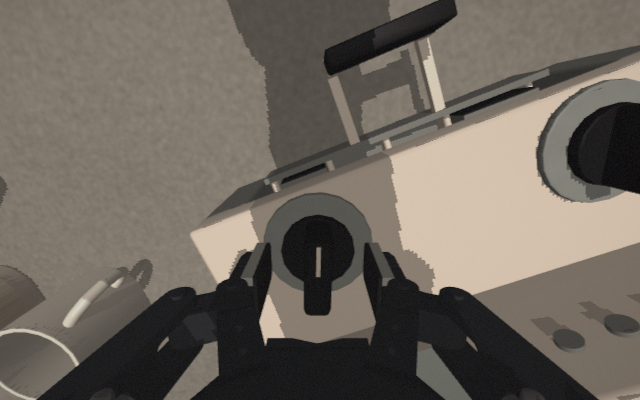

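The fingers straddle the right knob, and its bar is aligned and centred at column 318. I'll grip and turn it clockwise about 118°.

step_arm:
  steps:
    - {"grip": 0.2, "linear": [0, 0, 0.2], "yaw": 0}
    - {"grip": -1, "linear": [0, 0, 0], "yaw": 0}
    - {"grip": -1, "linear": [0, 0, 0], "yaw": 0}
    - {"grip": -1, "linear": [0, 0, 0], "yaw": 0}
    - {"grip": -1, "linear": [0, 0, 0], "yaw": 0}
    - {"grip": -1, "linear": [0, 0, 0], "yaw": 0}
    - {"grip": -1, "linear": [0, 0, 0], "yaw": 4}
    - {"grip": -1, "linear": [0, 0, 0], "yaw": 6}
    - {"grip": -1, "linear": [0, 0, 0], "yaw": 6}

```text
clock: 31.05
tcp_pos: [0.6811, 0.0155, 0.3072]
eef_rot: [0.883, 0.469, 0.001, -0.0]
wrist_force: [-0.7, 1.4, 5.1]
opening: 0.0129
```

step_arm:
  steps:
    - {"grip": -1, "linear": [0, 0, 0], "yaw": 6}
    - {"grip": -1, "linear": [0, 0, 0], "yaw": 6}
    - {"grip": -1, "linear": [0, 0, 0], "yaw": 6}
    - {"grip": -1, "linear": [0, 0, 0], "yaw": 6}
    - {"grip": -1, "linear": [0, 0, 0], "yaw": 6}
    - {"grip": -1, "linear": [0, 0, 0], "yaw": 6}
    - {"grip": -1, "linear": [0, 0, 0], "yaw": 6}
    - {"grip": -1, "linear": [0, 0, 0], "yaw": 6}
    - {"grip": -1, "linear": [0, 0, 0], "yaw": 6}
    - {"grip": -1, "linear": [0, 0, 0], "yaw": 6}
    - {"grip": -1, "linear": [0, 0, 0], "yaw": 6}
    - {"grip": -1, "linear": [0, 0, 0], "yaw": 6}
    - {"grip": -1, "linear": [0, 0, 0], "yaw": 6}
    - {"grip": -1, "linear": [0, 0, 0], "yaw": 6}
    - {"grip": -1, "linear": [0, 0, 0], "yaw": 6}

```text
clock: 32.55
tcp_pos: [0.6817, 0.0158, 0.3073]
eef_rot: [0.956, -0.293, 0.001, -0.001]
wrist_force: [1.9, 1.7, 2.5]
opening: 0.0128
```

```bash
python3 - <<'E'
from h import *
s,_=st(); print(s["torque"].round(2)); p,K,E=frame("wrist"); save(p,"w27")
E
```

```text
t 32.55 tcp [0.6817 0.0158 0.3073] xaxis ang -34.03 z [ 0.003  0.    -1.   ] open 0.0128 F [1.9 1.7 2.5] q [-0.6   0.72  0.82  1.58 -0.58  1.09 -0.23]
[ 0.24 -0.6   0.07]
```

View pics/w27.png

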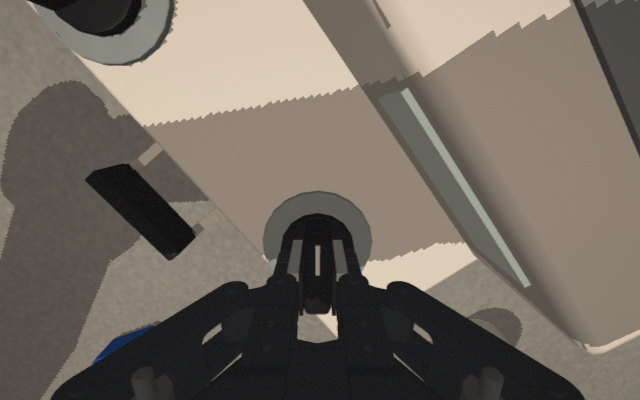

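The bar follows, now at about 127° of 137.5°. I'll finish to the stop.

step_arm:
  steps:
    - {"grip": -1, "linear": [0, 0, 0], "yaw": 5}
    - {"grip": -1, "linear": [0, 0, 0], "yaw": 4}
    - {"grip": -1, "linear": [0, 0, 0], "yaw": 3}
    - {"grip": -1, "linear": [0, 0, 0], "yaw": 0}

```text
clock: 33.0
tcp_pos: [0.6817, 0.0158, 0.3073]
eef_rot: [0.922, -0.388, 0.001, -0.0]
wrist_force: [2.9, 0.7, 5.6]
opening: 0.0132
```

```bash
python3 - <<'E'
from h import *
s,_=st(); print(s["torque"].round(2))
E
```

```text
t 33.0 tcp [0.6817 0.0158 0.3073] xaxis ang -45.71 z [ 0.003 -0.001 -1.   ] open 0.0132 F [2.9 0.7 5.6] q [-0.63  0.74  0.87  1.59 -0.62  1.1  -0.4 ]
[ 0.1  -0.69  1.14]
```

It's at the stop: torque has risen to 1.1 N m and the tool angle corresponds to about 2.42 rad. I'll release, rise, turn back and go over the left knob.

step_arm:
  steps:
    - {"grip": 0, "linear": [0, 0, 0], "yaw": 0}
    - {"grip": 0.2, "linear": [0, 0, 0], "yaw": 0}
    - {"grip": 0.2, "linear": [0, 0, -1], "yaw": 0}
    - {"grip": 0.2, "linear": [0, 0, -3], "yaw": 0}
    - {"grip": 0.3, "linear": [0, 0, -4], "yaw": 0}
    - {"grip": 1, "linear": [0, 0, -2], "yaw": -8.5}
    - {"grip": 1, "linear": [0, 0, 0], "yaw": -8.5}
    - {"grip": 1, "linear": [0, 0, 0], "yaw": -8.5}
    - {"grip": 1, "linear": [0, 0, 0], "yaw": -8.5}
    - {"grip": 1, "linear": [0, 0, 0], "yaw": -8.5}
    - {"grip": 1, "linear": [0, 0, 0], "yaw": -8.5}
    - {"grip": 1, "linear": [0, 0, 0], "yaw": -8.5}
    - {"grip": 1, "linear": [0, 0, 0], "yaw": -8.5}
    - {"grip": 1, "linear": [0, 0, 0], "yaw": -8.5}
    - {"grip": 1, "linear": [0, 0, 0], "yaw": -8.5}
    - {"grip": 1, "linear": [0, 0, 0], "yaw": -8.5}
    - {"grip": 1, "linear": [0, 0, 0], "yaw": -8.5}
    - {"grip": 1, "linear": [0, 0, 0], "yaw": 0}

```text
clock: 34.8
tcp_pos: [0.6806, 0.0146, 0.4071]
eef_rot: [0.882, 0.471, 0.0, -0.0]
wrist_force: [-0.5, -0.4, -0.5]
opening: 0.0852
```

```bash
python3 - <<'E'
from h import *
go([.671,.1857,.40],57)
E
```

```text
t 34.8 tcp [0.6806 0.0146 0.4071] xaxis ang 56.24 z [ 0.  0. -1.] open 0.0852 F [-0.5 -0.4 -0.5] q [-0.41  0.54  0.5   1.47 -0.26  1.2   1.1 ]
shift cm (at current yaw) [ 13.7  -10.31   0.71]
yaw about tool z (down => neg of world) -0.76
shift cm if turned first [ 13.83 -10.12   0.71]
```

step_arm:
  steps:
    - {"grip": 1, "linear": [3.5, -2.6, 0], "yaw": 0}
    - {"grip": 1, "linear": [3.4, -2.6, 0], "yaw": 0}
    - {"grip": 1, "linear": [3.4, -2.6, 0], "yaw": 0}
    - {"grip": 1, "linear": [3.4, -2.5, 0.7], "yaw": 0}
    - {"grip": 1, "linear": [0, 0, 0], "yaw": 0}
    - {"grip": 1, "linear": [0, 0, 0], "yaw": 0}

```text
clock: 35.4
tcp_pos: [0.6711, 0.188, 0.399]
eef_rot: [0.882, 0.47, -0.001, 0.0]
wrist_force: [0.2, -1.0, 0.7]
opening: 0.0856
```

```bash
python3 - <<'E'
from h import *
st(); p,K,E=frame("wrist"); save(p,"w28");save(p,"w28z",(230,120,410,260),4); np.savez("w28.npz",p=p,K=K,E=E)
E
```

```text
t 35.4 tcp [0.6711 0.188  0.399 ] xaxis ang 56.11 z [-0.001 -0.001 -1.   ] open 0.0856 F [ 0.2 -1.   0.7] q [-0.64  0.57  0.47  1.43 -0.27  1.21  0.84]
```

View pics/w28.png

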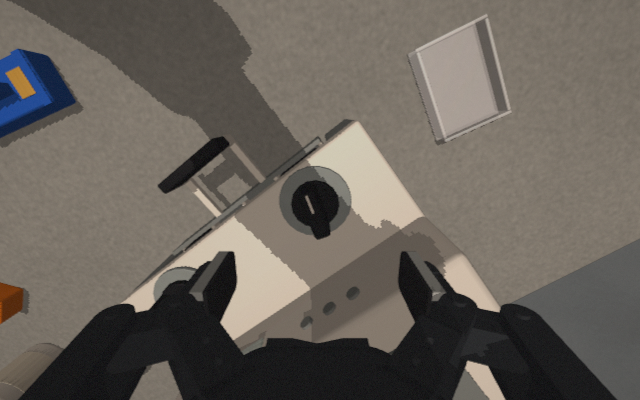

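View pics/w28z.png

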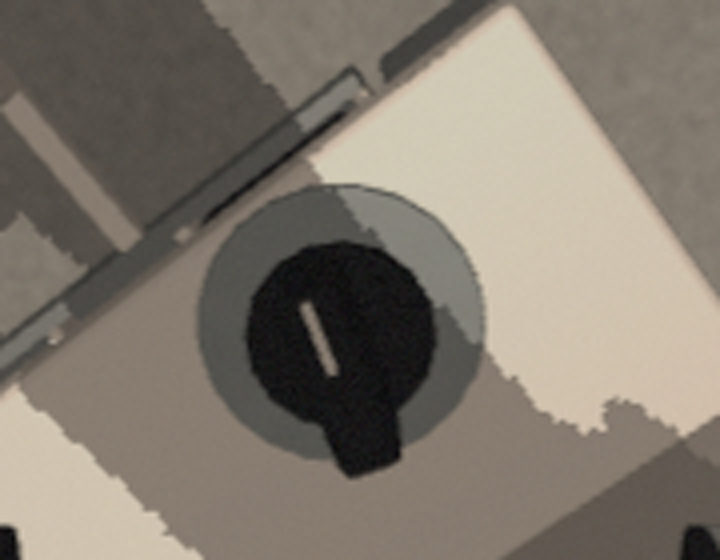

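```bash
python3 - <<'E'
from h import *
b=np.load("w28.npz");K,E=b["K"],b["E"]
g=lambda u,v:(230+u/4-.4,120+v/4-.4)
p=plane(K,E,g(306,303),.16);q=plane(K,E,g(334,375),.16);t=plane(K,E,g(372,468),.159);d=q-p
print(p.round(4),q.round(4),t.round(4),"ang rel printer",np.degrees(np.arctan2(d[1],d[0]))-3.2,np.degrees(np.arctan2(t[1]-p[1],t[0]-p[0]))-3.2)
print("knob",plane(K,E,g(341,335),.127).round(4),"disc",plane(K,E,g(341,321),.117).round(4))
a=np.degrees(np.arctan2(d[1],d[0]))+90
go([.671,.1857,.307],a)
E
```

```text
[0.6524 0.1899 0.16  ] [0.6678 0.186  0.16  ] [0.6891 0.1809 0.159 ] ang rel printer -17.194367853193246 -16.86492960899058
knob [0.6702 0.1858 0.127 ] disc [0.6699 0.1859 0.117 ]
t 35.45 tcp [0.6715 0.186  0.3995] xaxis ang 56.0 z [-0.    -0.001 -1.   ] open 0.0851 F [ 0.4 -0.5  0.5] q [-0.64  0.57  0.47  1.43 -0.27  1.21  0.84]
shift cm (at current yaw) [-0.05 -0.03  9.25]
yaw about tool z (down => neg of world) -20.01
shift cm if turned first [-0.04 -0.05  9.25]
```

The left knob's axis is (0.670, 0.186) and its bar is at −17°. The earlier −36° came from an oblique view, so I drop it. I'll align, descend and check.

step_arm:
  steps:
    - {"grip": 0.7, "linear": [0, 0, 0], "yaw": -7}
    - {"grip": 0.5, "linear": [0, 0, 0], "yaw": -7}
    - {"grip": 0.3, "linear": [0, 0, 0], "yaw": -6}
    - {"grip": 0.2, "linear": [0, -0.1, 3], "yaw": 0}
    - {"grip": 0.2, "linear": [0, 0, 3], "yaw": 0}
    - {"grip": 0.2, "linear": [0, 0, 2], "yaw": 0}
    - {"grip": 0.2, "linear": [0, 0, 1.2], "yaw": 0}
    - {"grip": 0.2, "linear": [0, 0, 0], "yaw": 0}

```text
clock: 36.25
tcp_pos: [0.6705, 0.185, 0.3061]
eef_rot: [0.788, 0.616, -0.001, -0.0]
wrist_force: [-0.4, 0.8, 0.5]
opening: 0.0512
```

```bash
python3 - <<'E'
from h import *
go([.6705,.1857,.307],76.2); p,K,E=frame("wrist"); save(p,"w29")
E
```

```text
t 36.25 tcp [0.6705 0.185  0.3061] xaxis ang 75.98 z [-0.002 -0.002 -1.   ] open 0.0512 F [-0.4  0.8  0.5] q [-0.57  0.64  0.36  1.52 -0.25  1.03  1.18]
shift cm (at current yaw) [ 0.07 -0.01 -0.09]
yaw about tool z (down => neg of world) -0.22
shift cm if turned first [ 0.07 -0.01 -0.09]
```

View pics/w29.png

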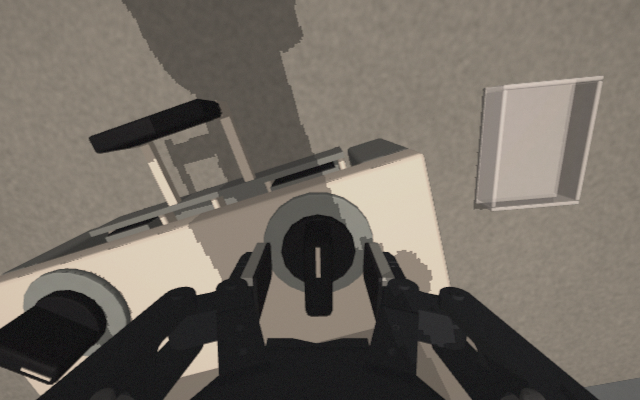

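Aligned, bar centred at column 318. I'll grip and turn 122°.

step_arm:
  steps:
    - {"grip": -1, "linear": [0, 0, 0], "yaw": 0}
    - {"grip": -1, "linear": [0, 0, 0], "yaw": 0}
    - {"grip": -1, "linear": [0, 0, 0], "yaw": 0}
    - {"grip": -1, "linear": [0, 0, 0], "yaw": 0}
    - {"grip": -1, "linear": [0, 0, 0], "yaw": 0}
    - {"grip": -1, "linear": [0, 0, 0], "yaw": 4}
    - {"grip": -1, "linear": [0, 0, 0], "yaw": 6}
    - {"grip": -1, "linear": [0, 0, 0], "yaw": 6}
    - {"grip": -1, "linear": [0, 0, 0], "yaw": 6}
    - {"grip": -1, "linear": [0, 0, 0], "yaw": 6}
    - {"grip": -1, "linear": [0, 0, 0], "yaw": 6}
    - {"grip": -1, "linear": [0, 0, 0], "yaw": 6}
    - {"grip": -1, "linear": [0, 0, 0], "yaw": 6}
  force: 50

```text
clock: 37.6
tcp_pos: [0.6709, 0.1856, 0.3091]
eef_rot: [0.966, 0.258, 0.001, 0.0]
wrist_force: [-1.5, -2.9, 4.7]
opening: 0.0128
```

step_arm:
  steps:
    - {"grip": -1, "linear": [0, 0, 0], "yaw": 6}
    - {"grip": -1, "linear": [0, 0, 0], "yaw": 6}
    - {"grip": -1, "linear": [0, 0, 0], "yaw": 6}
    - {"grip": -1, "linear": [0, 0, 0], "yaw": 6}
    - {"grip": -1, "linear": [0, 0, 0], "yaw": 6}
    - {"grip": -1, "linear": [0, 0, 0], "yaw": 6}
    - {"grip": -1, "linear": [0, 0, 0], "yaw": 6}
    - {"grip": -1, "linear": [0, 0, 0], "yaw": 6}
    - {"grip": -1, "linear": [0, 0, 0], "yaw": 6}
    - {"grip": -1, "linear": [0, 0, 0], "yaw": 6}
    - {"grip": -1, "linear": [0, 0, 0], "yaw": 5}
    - {"grip": -1, "linear": [0, 0, 0], "yaw": 0}

```text
clock: 38.8
tcp_pos: [0.6712, 0.1856, 0.3091]
eef_rot: [0.954, -0.301, 0.001, 0.0]
wrist_force: [0.9, -3.4, 4.9]
opening: 0.0133
```

```bash
python3 - <<'E'
from h import *
s,_=st(); print(s["torque"].round(2)); p,K,E=frame("wrist"); save(p,"w30")
E
```

```text
t 38.8 tcp [0.6712 0.1856 0.3091] xaxis ang -35.03 z [ 0.003 -0.001 -1.   ] open 0.0133 F [ 0.9 -3.4  4.9] q [-0.85  0.76  0.85  1.54 -0.61  1.12 -0.48]
[-0.9   0.06 -0.08]
```

View pics/w30.png

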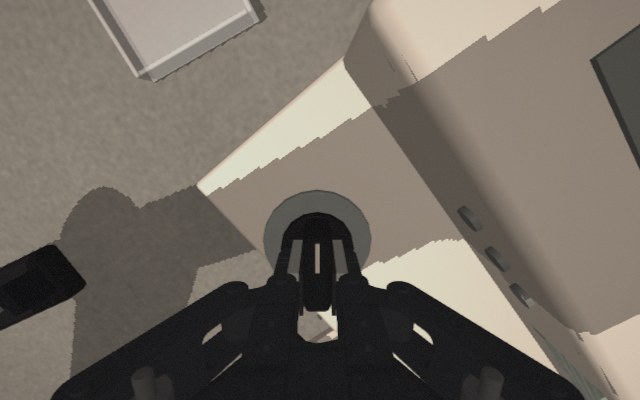

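step_arm:
  steps:
    - {"grip": -1, "linear": [0, 0, 0], "yaw": 4}
    - {"grip": -1, "linear": [0, 0, 0], "yaw": 4}
    - {"grip": -1, "linear": [0, 0, 0], "yaw": 3}
    - {"grip": -1, "linear": [0, 0, 0], "yaw": 0}

```text
clock: 39.25
tcp_pos: [0.6712, 0.1856, 0.3091]
eef_rot: [0.921, -0.389, 0.002, 0.0]
wrist_force: [0.1, -3.8, 5.1]
opening: 0.013
```

```bash
python3 - <<'E'
from h import *
s,_=st(); print(s["torque"].round(2))
E
```

```text
t 39.25 tcp [0.6712 0.1856 0.3091] xaxis ang -45.83 z [ 0.003 -0.002 -1.   ] open 0.013 F [ 0.1 -3.8  5.1] q [-0.87  0.77  0.89  1.54 -0.64  1.14 -0.64]
[-1.08  0.09  1.12]
```

At the stop, with the same torque and angle as the right knob. I'll release, rise, back away and check everything.

step_arm:
  steps:
    - {"grip": 0, "linear": [0, 0, 0], "yaw": 0}
    - {"grip": 0.2, "linear": [0, 0, 0], "yaw": 0}
    - {"grip": 0.2, "linear": [0, 0, -1], "yaw": 0}
    - {"grip": 0.2, "linear": [0, 0, -3], "yaw": 0}
    - {"grip": 0.3, "linear": [0, 0, -5], "yaw": 0}
    - {"grip": 1, "linear": [0, 0, -3], "yaw": -8.5}
    - {"grip": 1, "linear": [0, 0, 0], "yaw": -8.5}
    - {"grip": 1, "linear": [0, 0, 0], "yaw": -8.5}
    - {"grip": 1, "linear": [0, 0, 0], "yaw": -8.5}
    - {"grip": 1, "linear": [0, 0, 0], "yaw": -8.5}
    - {"grip": 1, "linear": [-4, 0, 0], "yaw": 0}
    - {"grip": 1, "linear": [-4, 2, 0], "yaw": 0}
    - {"grip": 1, "linear": [-4, 3, 0], "yaw": 0}
    - {"grip": 1, "linear": [0, 3, 0], "yaw": 0}
    - {"grip": 1, "linear": [0, 0, 0], "yaw": 0}
    - {"grip": 1, "linear": [0, 0, 0], "yaw": 0}

```text
clock: 40.85
tcp_pos: [0.5462, 0.1134, 0.4285]
eef_rot: [1.0, -0.03, 0.001, -0.001]
wrist_force: [0.0, 0.1, -0.7]
opening: 0.0853
```

```bash
python3 - <<'E'
from h import *
st(); p,K,E=frame("wrist"); save(p,"w31"); np.savez("w31.npz",p=p,K=K,E=E)
p,K,E=frame("scene"); save(p,"s31",(120,100,440,320),2.5)
E
```

```text
t 40.85 tcp [0.5462 0.1134 0.4285] xaxis ang -3.4 z [ 0.001  0.002 -1.   ] open 0.0853 F [ 0.   0.1 -0.7] q [-0.95  0.35  0.87  1.77 -0.3   1.15 -0.05]
```

View pics/w31.png

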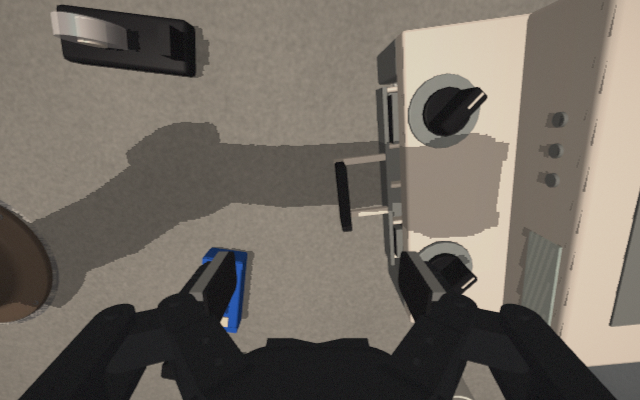

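View pics/s31.png

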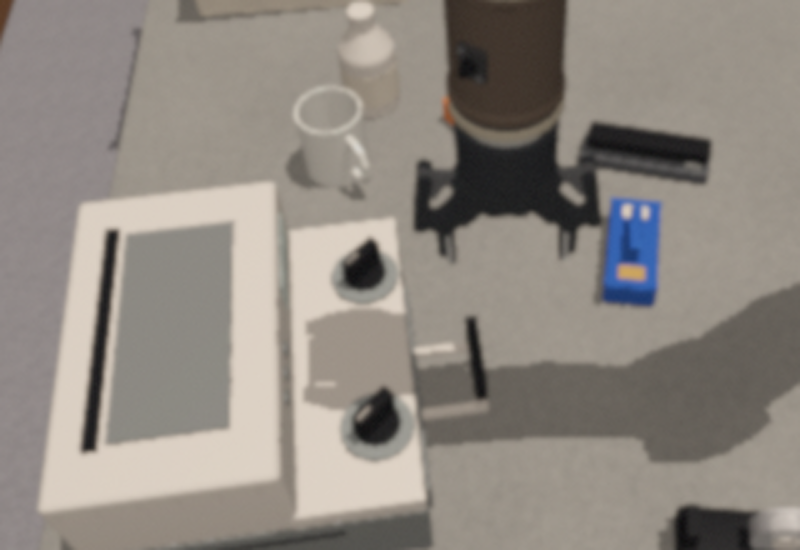

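Both knobs show the same turned direction. One last numeric check of the handle position and the left mark's angle, then I hand in.

```bash
python3 - <<'E'
from h import *
b=np.load("w31.npz");K,E=b["K"],b["E"];save(b["p"],"w31z",(320,60,500,300),2.4)
th=np.radians(3.2);x=np.array([np.cos(th),np.sin(th)])
for u in [(340,162),(347,230)]:
    p=plane(K,E,u,.09); print(p.round(4),(p[:2]@x).round(4))
p=plane(K,E,(484,94),.16);q=plane(K,E,(470,108),.16);d=q-p;print("L mark",np.degrees(np.arctan2(d[1],d[0]))-3.2)
E
```

```text
[0.573  0.1385 0.09  ] 0.5798
[0.5784 0.0567 0.09  ] 0.5807
L mark -138.40147562015574
```

View pics/w31z.png

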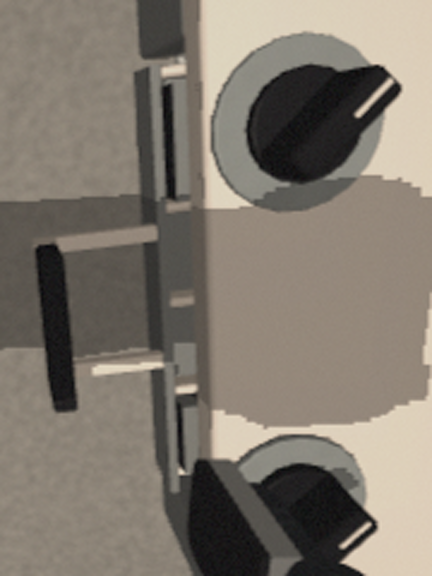

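```bash
python3 - <<'E'
from h import *
print(env.close_job())
E
```

```text
the job is handed in; nothing more can be done
None
```

The job is handed in at about 41 s of the 210 s limit. All my last checks passed, but the interface gave no verdict.

I drew the tray out to its stop and seated the only two cartridges I found: the wide one in lane0 and one narrow one in lane3. I then pushed the loaded tray to its home stop and turned both knobs clockwise to their end stops.

**Last checks**
- **Cartridges:** before I closed the tray, the rib centres lay within about 3 mm of the lane centres and both cartridges looked flat. With the tray home, I could only see their front ends through the gap.
- **Tray:** the handle measured 0.150 m in from its drawn-out position, and the tray stopped moving against about 31 N.
- **Knobs:** both met a firm stop of about 1.1 N m at about 2.42 rad by tool angle. The left knob's mark, measured afterwards, reads about 138° (2.4 rad). I checked the right one afterwards only by eye, and it points the same way.
- **Other things on the bench:** those still in view at the end looked unmoved. I did not measure their positions.

**Readings that disagreed**
- Two divider-corner heights came out a few millimetres low; I placed by the top edges, which agreed across views.
- One end of the narrow cartridge's rib triangulated 8 mm low, so I took its 62 mm height from the text for the grasp.
- An oblique first view put the left knob's bar at −36°. A view from above gave −17°, which I used.

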